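Empty the coin organiser into the deposit box

ROBOT

A 6-joint arm with a two-finger parallel gripper is mounted at the origin on a cart in front of the work surface, level with it; the furniture and walls round the work are solid. World frame = base frame: x ahead of the robot, y to its left, z up, the work surface at z = 0. Lengths are in m, angles in rad, forces in N, time in s.
With the tool pointing down it reaches from about 0.25 to 0.8 m from the base axis. Payload 3.9 kg.
Tool frame: the origin (TCP) lies on the centre line of the jaws, within the pads' length; the fingertips stand 17 mm ahead of it and the grasp point (between the pads) lies 2 mm behind it (arm.tip_reach is the distance from the TCP to the fingertips, in m); z points along the fingers, y is the line along which they close (so a half turn about z gives the same grasp; the last joint's range is limited). The gripper opens to 85 mm and grips with 20 to 120 N. Pads are 22 mm wide; open, the fingers measure 114 mm over their backs; the gripper's body (76 mm by 85 mm) begins 54 mm behind the grasp point. The pads swing forward as they close: fully open they stand 13 mm farther back than shut.
Start: joints at [-1.144, 0.26, -0.138, 1.173, 0, 1.571], TCP at [0.217, -0.478, 0.248] pointing down, gripper open.
Joint ranges: [-2.78, 2.78], [-0.83, 1.72], [-1.28, 1.37], [-1.9, 2.12], [-1.57, 1.48], [-3.14, 3.14]. Speed limits (rad/s): [2.57, 2.57, 3.14, 3.14, 3.14, 3.14].

INTERFACE

Orientations are given as a rotation vector (axis times angle).
In Python, from rig import readout, grab_frame, get_calibration, arm gives the robot as it stands. The module is installed in compiled form; this text tells all that it offers.
- The arm moves only by the tool drive_tool, never from a script. Its argument "moves" is a list of rows, each an object of numbers: "x", "y", "z": the shift along the tool's x, y, z in m; "ax", "ay", "az": the turn, a rotation vector about the tool's x, y, z in rad; "jaw": the finger opening in m, from 0 to 0.0854. In form: [{"x": .., "y": .., "z": .., "ax": .., "ay": .., "az": .., "jaw": ..}, ...]. A call has exactly 5 rows; each row shifts and turns the commanded pose from where the row before left it, along the tool's axes as they then stand; what a row does not reach is not made up. A row lasts 1/8 s, in which the tool goes at most 62.5 mm and 10.7 degrees, less where a joint would pass 70% of its speed; a pose out of reach is approached as far as the arm can. A call is refused whole if a number of a shift passes 0.0625 or a number of a turn 0.188, either way. A call with a gripper value outside its range is refused whole. The fingers move at their own pace and stop on an object; the grip force is fixed at half the most. Time passes only in rows, so rows that do not move let the fingers close, or fill a call up. It gives the time, the measured TCP pose, the force, the opening and the grip force at its end, in the units of the state.
- readout.get_state(): the state, without advancing time (a new reading comes with each control period).
- grab_frame(name): name is "scene" or "top" or "wrist"; returns the picture (420x560x3 uint8, blue, green, red); there is no depth.
- get_calibration(name): a dict with "mtx" (3x3 intrinsics, pixels), "distortion" ([k1, k2, p1, p2, k3] as OpenCV has them; the pictures are not rectified), "extrinsics" (4x4, takes a point from camera to world coordinates). Camera axes: x right, y down, z forward; pixel columns grow to the right and rows downward; lengths in m; the calibration is good to about 2 mm. A picture is of the moment at which its call begins: read the wrist's pose just before it. get_calibration takes no time and is no camera call; for the wrist camera it gives the pose at the moment of the call.
- arm.hand_in(): hands the job in; it is judged then, once.
The state is a dict: "time_s": time; "qpos": joint angles; "dq": joint speeds; "tau": joint torques, N m; "ee_pos": TCP position; "ee_rot": TCP orientation; "contact_force": force on the tool from outside, world axes, zero at the start; "torque": the same for the moment, N m; "width": finger opening in m; "gripper_force": force on a finger pad.
Only numpy, scipy, OpenCV 4.12 (cv2) and the standard library are available. Lean on these libraries where they do the work, as an engineer would, in place of code of your own. Each camera call takes 0.05 s, during which the arm holds its last target. There are 200 camera calls.

TASK

Bank the coin rolls: slide the deposit box's cover fully open, then take each of the organiser's two bins in turn, lift it straight up out of its bay by its fin with its rolls in it, tip its rolls into the deposit box, and set the empty bin back fully down in a bay. Put every stray roll lying on the coin mat or the counter into the box as well and, when all rolls are in, slide the cover fully shut; leave the card reader lying where it is.

Things in the scene. Friction and masses are not known exactly. Their poses are not given: they have to be found in the camera images.
- organiser: black open organiser frame fixed on the counter, 137 mm (its x) by 184 mm (its y), with two bays side by side along y; walls 6 mm thick with bevelled tops, their ridge 35 mm above the counter; origin at the centre of its underside. x runs along the length of the bays.
- bay_left (a point): centre of the floor (4 mm above the counter) of the bay on the organiser's +y side; the bay is 125 mm (x) by 83 mm (y) inside, 31 mm deep; axes as the organiser's
- bay_right (a point): the same for the bay on the -y side; the bays' centres are 89 mm apart
- cover (a joint): slide of the deposit box's flat steel cover: 0 closed over the well, 0.14 m fully open, moving to the box's +x onto the housing behind; friction about 2.5 N, stays where it is left
- cover_handle (a point): middle of the top edge of the upright black handle bar on the cover: 70 mm long (along the box's y), 12 mm thick (along the box's x), standing 31 mm above the cover, 12 mm behind its front edge; moves with the cover
- deposit_box: grey coin box fixed on the counter, 160 mm wide (y); origin under the middle of its well. Well: x and y from -70 to +70 mm inside, floor 5 mm and rim 105 mm above the counter, rails along both sides of the rim reach 111 mm. Behind it (+x, up to 218 mm from the origin) is a solid housing of the same height. The 4 mm cover runs on top; fully open, its front edge is at x = +65 mm.
- bin_a: grey insert bin, 120 (x) by 78 mm (y), walls 45 mm high, 0.2 kg, starts in a bay (2.5 mm play each side); origin: centre of the underside. A 42 mm high divider along x makes two 31 mm lanes; on its middle the handle, a flat fin 46 mm long (x), 10 mm thick (y), top 100 mm up. Wall at the rear (+x); at the front (-x) only a ramp 8 mm high, 24 degrees: rolls slide out when tipped 65 degrees or more.
- bin_b: grey insert bin, 120 (x) by 78 mm (y), walls 45 mm high, 0.2 kg, starts in a bay (2.5 mm play each side); origin: centre of the underside. A 42 mm high divider along x makes two 31 mm lanes; on its middle the handle, a flat fin 46 mm long (x), 10 mm thick (y), top 100 mm up. Wall at the rear (+x); at the front (-x) only a ramp 8 mm high, 24 degrees: rolls slide out when tipped 65 degrees or more.
- roll_a0: paper-wrapped roll of coins, 74 mm long (along its own y), 21 mm thick, 0.12 kg; origin at the centre of its underside. Starts lying lengthwise in the +y lane of bin_a.
- roll_a1: paper-wrapped roll of coins, 74 mm long (along its own y), 21 mm thick, 0.12 kg; origin at the centre of its underside. Starts lying lengthwise in the -y lane of bin_a (may be absent).
- roll_b0: paper-wrapped roll of coins, 74 mm long (along its own y), 21 mm thick, 0.12 kg; origin at the centre of its underside. Starts lying lengthwise in the +y lane of bin_b.
- roll_b1: paper-wrapped roll of coins, 74 mm long (along its own y), 21 mm thick, 0.12 kg; origin at the centre of its underside. Starts lying lengthwise in the -y lane of bin_b (may be absent).
- coin_mat: black rubber coin mat fixed on the counter in front of the till (a cash drawer 106 mm high, whose front stands about 50 mm behind it), 86 mm (x) by 200 mm (y), 2 mm thick, with a rim 4 mm wide whose top is 10 mm above the counter; origin at the centre of its underside
- roll_s0: paper-wrapped roll of coins, 74 mm long (along its own y), 21 mm thick, 0.12 kg; origin at the centre of its underside. Starts lying stray on the coin mat.
- roll_s1: paper-wrapped roll of coins, 74 mm long (along its own y), 21 mm thick, 0.12 kg; origin at the centre of its underside. Starts lying stray on the coin mat (may be absent).
- roll_s2: paper-wrapped roll of coins, 74 mm long (along its own y), 21 mm thick, 0.12 kg; origin at the centre of its underside. Starts lying stray on the counter on the robot's left (may be absent).
- reader: bystander: card reader, 100x66x19 mm, origin at the centre of its underside
There are look-alikes about, which are no part of the job. Leave any blue look-alike of the roll_s2 alone.

How it is judged:
On the way, in this order (a step that is already met when the one before it is completed fails the run):
1. the deposit box's cover is slid open (at least 0.12 m) (value of joint cover above 0.12 m), for 0.1 s.
2. one bin is lifted level out of the organiser, clear of it (50 mm or more), with its rolls in it (((z of bin_a in the frame of organiser above 0.05 m and angle between bin_a's own z axis and vertical below 0.35 rad and distance between each of roll_a0, roll_a1 and bin_a below 0.065 m) or (z of bin_b in the frame of organiser above 0.05 m and angle between bin_b's own z axis and vertical below 0.35 rad and distance between each of roll_b0, roll_b1 and bin_b below 0.065 m))), for 0.1 s.
3. a bin is tipped (more than 0.7 rad) over the deposit box (((angle between bin_a's own z axis and vertical above 0.7 rad and horizontal distance between bin_a and deposit_box below 0.17 m and height (world z) of bin_a above 0.09 m) or (angle between bin_b's own z axis and vertical above 0.7 rad and horizontal distance between bin_b and deposit_box below 0.17 m and height (world z) of bin_b above 0.09 m))), for 0.2 s.
4. the other bin is lifted level out of the organiser with its rolls in it, the first one having been emptied (((z of bin_a in the frame of organiser above 0.05 m and angle between bin_a's own z axis and vertical below 0.35 rad and distance between each of roll_a0, roll_a1 and bin_a below 0.065 m and distance between each of roll_b0, roll_b1 and bin_b above 0.075 m) or (z of bin_b in the frame of organiser above 0.05 m and angle between bin_b's own z axis and vertical below 0.35 rad and distance between each of roll_b0, roll_b1 and bin_b below 0.065 m and distance between each of roll_a0, roll_a1 and bin_a above 0.075 m))), for 0.1 s.
5. the other bin is tipped over the deposit box (((angle between bin_a's own z axis and vertical above 0.7 rad and horizontal distance between bin_a and deposit_box below 0.17 m and height (world z) of bin_a above 0.09 m and distance between each of roll_b0, roll_b1 and bin_b above 0.075 m) or (angle between bin_b's own z axis and vertical above 0.7 rad and horizontal distance between bin_b and deposit_box below 0.17 m and height (world z) of bin_b above 0.09 m and distance between each of roll_a0, roll_a1 and bin_a above 0.075 m))), for 0.2 s.
At the end, for the whole second after the job is handed in: every roll that is present lies in the deposit box's well, both bins stand upright at rest fully down in the organiser's bays (either bay, either way round; within 8 mm of the bay's centre and 6 mm of its floor), and the cover is shut (within 6 mm) (x of roll_a0 in the frame of deposit_box between -0.075 and 0.075 m and y of roll_a0 in the frame of deposit_box between -0.075 and 0.075 m and z of roll_a0 in the frame of deposit_box between -0.005 and 0.1 m and x of roll_a1 in the frame of deposit_box between -0.075 and 0.075 m and y of roll_a1 in the frame of deposit_box between -0.075 and 0.075 m and z of roll_a1 in the frame of deposit_box between -0.005 and 0.1 m and x of roll_b0 in the frame of deposit_box between -0.075 and 0.075 m and y of roll_b0 in the frame of deposit_box between -0.075 and 0.075 m and z of roll_b0 in the frame of deposit_box between -0.005 and 0.1 m and x of roll_b1 in the frame of deposit_box between -0.075 and 0.075 m and y of roll_b1 in the frame of deposit_box between -0.075 and 0.075 m and z of roll_b1 in the frame of deposit_box between -0.005 and 0.1 m and x of roll_s0 in the frame of deposit_box between -0.075 and 0.075 m and y of roll_s0 in the frame of deposit_box between -0.075 and 0.075 m and z of roll_s0 in the frame of deposit_box between -0.005 and 0.1 m and x of roll_s1 in the frame of deposit_box between -0.075 and 0.075 m and y of roll_s1 in the frame of deposit_box between -0.075 and 0.075 m and z of roll_s1 in the frame of deposit_box between -0.005 and 0.1 m and x of roll_s2 in the frame of deposit_box between -0.075 and 0.075 m and y of roll_s2 in the frame of deposit_box between -0.075 and 0.075 m and z of roll_s2 in the frame of deposit_box between -0.005 and 0.1 m and ((horizontal distance between bin_a and bay_left below 0.008 m and z of bin_a in the frame of bay_left below 0.006 m) or (horizontal distance between bin_a and bay_right below 0.008 m and z of bin_a in the frame of bay_right below 0.006 m)) and angle between each of bin_a, bin_b's own z axis and vertical below 0.06 rad and linear speed of each of bin_a, bin_b below 0.02 m/s and ((horizontal distance between bin_b and bay_left below 0.008 m and z of bin_b in the frame of bay_left below 0.006 m) or (horizontal distance between bin_b and bay_right below 0.008 m and z of bin_b in the frame of bay_right below 0.006 m)) and value of joint cover below 0.006 m); the robot touches nothing.
It fails at once if a bin is tipped (more than 0.3 rad) while it is still in its bay ((angle between bin_a's own z axis and vertical above 0.3 rad and horizontal distance between bin_a and bay_left below 0.03 m and z of bin_a in the frame of bay_left below 0.02 m) or (angle between bin_a's own z axis and vertical above 0.3 rad and horizontal distance between bin_a and bay_right below 0.03 m and z of bin_a in the frame of bay_right below 0.02 m) or (angle between bin_b's own z axis and vertical above 0.3 rad and horizontal distance between bin_b and bay_left below 0.03 m and z of bin_b in the frame of bay_left below 0.02 m) or (angle between bin_b's own z axis and vertical above 0.3 rad and horizontal distance between bin_b and bay_right below 0.03 m and z of bin_b in the frame of bay_right below 0.02 m)).
It fails at once if the card reader is moved more than 40 mm (distance of reader from where it was at the start of the episode above 0.04 m).
Of roll_a1, roll_b1, roll_s1, roll_s2 only 1 to 4 are there at a start; the rules pass over those that are not, and their reading is None.
At some moment in a run one of roll_s0, roll_s1 may be knocked a few centimetres aside while the robot is not near it.
It also fails if it takes over 210 s, if anything falls off the work surface, if the arm or the gripper's body presses on something with over 40 N, if the wrist force passes 120 N, or if a joint passes its speed limit or range.

## Working session

There is one attempt and no reset: what is moved stays moved. The work goes in short steps, Python scripts to look and compute and a tool call to move; the robot and the scene stay as the last step left them, time stands still between calls to the robot, and variables do not carry over. Pictures are saved under pics/ and viewed, at most 14 in all, crops included, and the job is handed in when it is done.

Besides the shell and the picture viewer there is one more tool, called after "Call:" as name(argument=value, ...), one argument or row to a line, values as JSON. drive_tool: Moves the arm, as the interface text tells. Its arguments: {"type":"object","properties":{"moves":{"type":"array","items":{"type":"object","properties":{"x":{"type":"number"},"y":{"type":"number"},"z":{"type":"number"},"ax":{"type":"number"},"ay":{"type":"number"},"az":{"type":"number"},"jaw":{"type":"number"}}}}},"required":["moves"]}

```bash
mkdir -p pics
cat > h.py <<'E'
import numpy as np, cv2
from rig import readout, grab_frame, get_calibration, arm
from scipy.spatial.transform import Rotation as R
def ray(name,uv,z,c=None):
    c=c or get_calibration(name); K=np.array(c["mtx"]);d=np.array(c["distortion"]);T=np.array(c["extrinsics"])
    p=cv2.undistortPoints(np.array(uv,float).reshape(-1,1,2),K,d).reshape(-1,2)
    v=np.c_[p,np.ones(len(p))]@T[:3,:3].T; o=T[:3,3]
    return o+v*((z-o[2])/v[:,2])[:,None]
def proj(name,P,c=None):
    c=c or get_calibration(name); T=np.linalg.inv(np.array(c["extrinsics"]))
    return cv2.projectPoints(np.array(P,float).reshape(-1,3),cv2.Rodrigues(T[:3,:3])[0],T[:3,3],np.array(c["mtx"]),np.array(c["distortion"]))[0].reshape(-1,2)
def st():
    s=readout.get_state(); print("t",round(s["time_s"],2),"p",np.round(s["ee_pos"],4),"r",np.round(s["ee_rot"],3),"w",round(s["width"],4)); return s
E
python3 - <<'E'
from h import *
s=st(); print(R.from_rotvec(s["ee_rot"]).as_matrix().round(3))
a=grab_frame("scene");b=grab_frame("top")
cv2.imwrite("pics/scene0.png",a);cv2.imwrite("pics/top0.png",b)
for n in("scene","top"):
    c=get_calibration(n);print(np.round(c["extrinsics"],3),np.round(c["mtx"],0))
E
```

```text
t 0.0 p [ 0.217  -0.4773  0.2474] r [-3.068e+00 -6.650e-01  1.000e-03] w 0.0853
[[ 0.91   0.414 -0.001]
 [ 0.414 -0.91   0.002]
 [ 0.    -0.002 -1.   ]]
[[-0.446 -0.486  0.752 -0.295]
 [-0.895  0.238 -0.377  0.397]
 [ 0.005 -0.841 -0.541  0.718]
 [ 0.     0.     0.     1.   ]] [[393.   0. 278.]
 [  0. 393. 212.]
 [  0.   0.   1.]]
[[ 0.027 -0.992  0.126  0.405]
 [-1.    -0.026  0.003 -0.006]
 [-0.    -0.126 -0.992  1.336]
 [ 0.     0.     0.     1.   ]] [[460.   0. 280.]
 [  0. 460. 202.]
 [  0.   0.   1.]]
```

View pics/scene0.png

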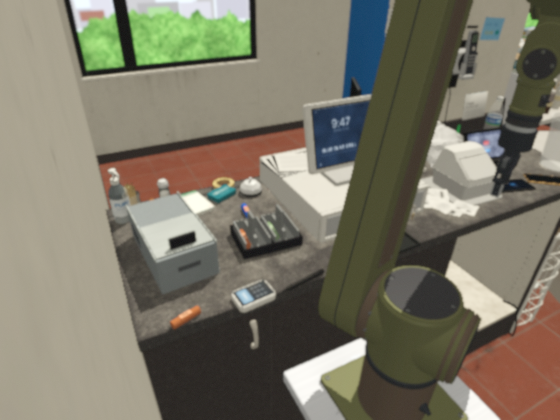

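View pics/top0.png

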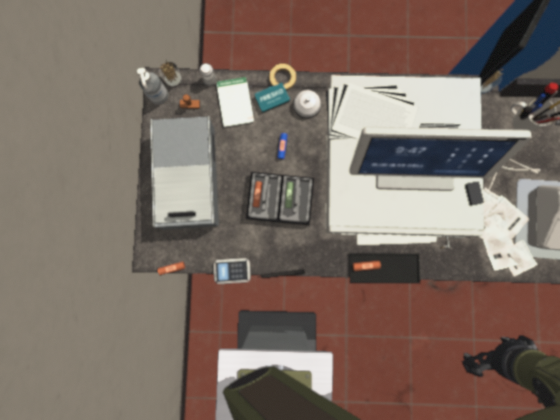

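The scene shows the box at left (182,172 in top), the organiser (280,198), the mat (384,268) with an orange roll at (367,266), and an orange roll on the counter at (171,268). The look-alikes are a blue roll at (282,146) and a brown thing at (190,103), and the reader is at (232,271). I'll check these in a close crop.

Run:
```python
from h import *
b=cv2.imread("pics/top0.png")
c=cv2.resize(b[60:285,135:335],None,fx=3.5,fy=3.5,interpolation=cv2.INTER_CUBIC)[:, :]
c1=cv2.resize(b[165:230,240:320],(400,325),interpolation=cv2.INTER_CUBIC)
c2=cv2.resize(b[245:290,340:428],(400,205),interpolation=cv2.INTER_CUBIC)
c3=cv2.resize(b[105:235,140:225],(360,550),interpolation=cv2.INTER_CUBIC)
o=np.zeros((550,760,3),np.uint8);o[:325,:400]=c1;o[330:535,:400]=c2;o[:550,400:]=c3
cv2.imwrite("pics/crop0.png",o)
def pr(n,uv,z):print(n,ray("top",uv,z).round(3).tolist())
pr("orgcorners",[(249,172),(313,176),(309,224),(247,221)],.035)
pr("handle",[(168,214),(195,214)],.14)
pr("box rim",[(151,120),(211,118),(214,225),(152,227)],.111)
pr("rolls s0,s2,blue",[(367,266),(171,268),(282,146)],.0105)
pr("mat",[(349,254),(419,254),(419,283),(349,283)],.01)
pr("reader",[(215,260),(249,260),(249,283),(216,283)],.019)
pr("till front",[(330,234),(480,234)],.106)
```

```text
orgcorners [[0.654, 0.09, 0.035], [0.647, -0.094, 0.035], [0.508, -0.085, 0.035], [0.512, 0.091, 0.035]]
handle [[0.517, 0.289, 0.14], [0.518, 0.219, 0.14]]
box rim [[0.776, 0.357, 0.111], [0.787, 0.194, 0.111], [0.493, 0.173, 0.111], [0.483, 0.337, 0.111]]
rolls s0,s2,blue [[0.395, -0.254, 0.01], [0.375, 0.304, 0.01], [0.739, -0.003, 0.01]]
mat [[0.428, -0.203, 0.01], [0.433, -0.403, 0.01], [0.352, -0.401, 0.01], [0.346, -0.204, 0.01]]
reader [[0.4, 0.179, 0.019], [0.403, 0.082, 0.019], [0.339, 0.08, 0.019], [0.336, 0.173, 0.019]]
till front [[0.478, -0.138, 0.106], [0.489, -0.535, 0.106]]
```

View pics/crop0.png

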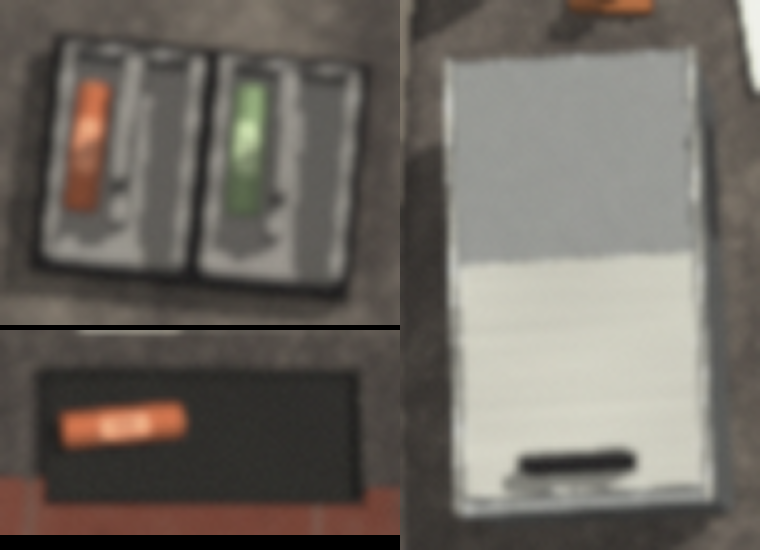

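Two bins hold one roll each (orange at 258,190 and green at 290,193). The strays are orange at (367,266) on the mat and (171,268) on the counter. The blue (282,146) and brown (190,103) things aren't rolls I want. I'm moving above the handle now.

```bash
cat >> h.py <<'E'
def Rd(yaw,tilt=0):
    # tool pointing down, tool x at yaw; tilt: bin front (tool -x side) down, z swings to +x
    return R.from_euler("z",yaw)*R.from_euler("y",-tilt)*R.from_euler("x",np.pi)
def plan(pt,Rt,n,p=None,R0=None):
    s=readout.get_state(); p=np.array(s["ee_pos"] if p is None else p); R0=R.from_rotvec(s["ee_rot"]) if R0 is None else R0
    w=(R0.inv()*Rt).as_rotvec()/n; d=(np.array(pt)-p)/n; C=R0
    rows=[]
    for i in range(n):
        rows.append((C.inv().apply(d),w)); C=C*R.from_rotvec(w)
    same=np.abs(w).max()<.002
    for i,(a,b) in enumerate(rows[:1] if same else rows): print(n if same else i,a.round(4),b.round(3))
E
python3 - <<'E'
from h import *
s=st(); c=get_calibration("wrist");T=np.array(c["extrinsics"]);R0=R.from_rotvec(s["ee_rot"])
print("cam in tool",R0.inv().apply(T[:3,3]-s["ee_pos"]).round(3),(R0.inv().as_matrix()@T[:3,:3]).round(2).tolist(),np.array(c["mtx"])[0,0])
plan([.42,.2,.27],Rd(1.64),20)
E
```

```text
t 0.1 p [ 0.2171 -0.4774  0.2475] r [-3.069e+00 -6.650e-01  1.000e-03] w 0.0848
cam in tool [ 0.068  0.    -0.126] [[0.0, -0.96, -0.27], [1.0, 0.0, -0.0], [0.0, -0.27, 0.96]] 353.98755649719016
0 [ 0.0233 -0.0266 -0.0011] [-0.    -0.    -0.061]
1 [ 0.0248 -0.0252 -0.0011] [-0.    -0.    -0.061]
2 [ 0.0263 -0.0236 -0.0011] [-0.    -0.    -0.061]
3 [ 0.0277 -0.022  -0.0011] [-0.    -0.    -0.061]
4 [ 0.029  -0.0203 -0.0011] [-0.    -0.    -0.061]
5 [ 0.0301 -0.0185 -0.0011] [-0.    -0.    -0.061]
6 [ 0.0312 -0.0166 -0.0011] [-0.    -0.    -0.061]
7 [ 0.0322 -0.0147 -0.0011] [-0.    -0.    -0.061]
8 [ 0.033  -0.0127 -0.0011] [-0.    -0.    -0.061]
9 [ 0.0337 -0.0107 -0.0011] [-0.    -0.    -0.061]
10 [ 0.0343 -0.0086 -0.0011] [-0.    -0.    -0.061]
11 [ 0.0347 -0.0065 -0.0011] [-0.    -0.    -0.061]
12 [ 0.0351 -0.0044 -0.0011] [-0.    -0.    -0.061]
13 [ 0.0353 -0.0023 -0.0011] [-0.    -0.    -0.061]
14 [ 0.0354 -0.0001 -0.0011] [-0.    -0.    -0.061]
15 [ 0.0353  0.002  -0.0011] [-0.    -0.    -0.061]
16 [ 0.0351  0.0041 -0.0011] [-0.    -0.    -0.061]
17 [ 0.0348  0.0063 -0.0011] [-0.    -0.    -0.061]
18 [ 0.0344  0.0084 -0.0011] [-0.    -0.    -0.061]
19 [ 0.0338  0.0104 -0.0011] [-0.    -0.    -0.061]
```

Call:
drive_tool(
  moves=[
    {"x": 0.0233,"y": -0.0266,"z": -0.001,"az": -0.061},
    {"x": 0.0248,"y": -0.0252,"z": -0.001,"az": -0.061},
    {"x": 0.0263,"y": -0.0236,"z": -0.001,"az": -0.061},
    {"x": 0.0277,"y": -0.022,"z": -0.001,"az": -0.061},
    {"x": 0.029,"y": -0.0203,"z": -0.001,"az": -0.061},
  ],
)

```text
invalid input
```

Call:
drive_tool(
  moves=[
    {"x": 0.03,"y": -0.0185,"z": -0.001,"az": -0.061},
    {"x": 0.0312,"y": -0.0166,"z": -0.001,"az": -0.061},
    {"x": 0.0322,"y": -0.0147,"z": -0.001,"az": -0.061},
    {"x": 0.033,"y": -0.0127,"z": -0.001,"az": -0.061},
    {"x": 0.0337,"y": -0.0107,"z": -0.001,"az": -0.061},
  ],
)

```text
invalid input
```

Call:
drive_tool(
  moves=[
    {"x": 0.0343,"y": -0.0086,"z": -0.001,"az": -0.061},
    {"x": 0.0347,"y": -0.0065,"z": -0.001,"az": -0.061},
    {"x": 0.0351,"y": -0.0044,"z": -0.001,"az": -0.061},
    {"x": 0.0353,"y": -0.0023,"z": -0.001,"az": -0.061},
    {"x": 0.0354,"y": 0,"z": -0.001,"az": -0.061},
  ],
)

```text
invalid input
```

Call:
drive_tool(
  moves=[
    {"x": 0.0353,"y": 0.002,"z": -0.001,"az": -0.061},
    {"x": 0.0351,"y": 0.0041,"z": -0.001,"az": -0.061},
    {"x": 0.0348,"y": 0.0063,"z": -0.001,"az": -0.061},
    {"x": 0.0344,"y": 0.0084,"z": -0.001,"az": -0.061},
    {"x": 0.0338,"y": 0.0104,"z": -0.001,"az": -0.061},
  ],
)

```text
invalid input
```

Run:
```python
from h import *
s=st();print(np.round(s["qpos"],2)); c=get_calibration("wrist"); w=grab_frame("wrist"); cv2.imwrite("pics/w1.png",w)
np.save("w1.npy",np.array([c],dtype=object),allow_pickle=True)
```

```text
t 0.1 p [ 0.2171 -0.4774  0.2475] r [-3.069e+00 -6.650e-01  1.000e-03] w 0.0848
[-1.14  0.26 -0.14  1.17  0.    1.57]
```

View pics/w1.png

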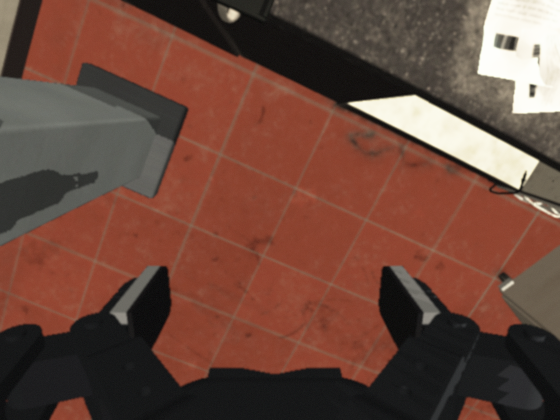

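All seven fields are probably needed in each row. The wrist picture only shows the floor beside the counter.

Call:
drive_tool(
  moves=[
    {"x": 0.0233,"y": -0.0266,"z": -0.001,"ax": 0,"ay": 0,"az": -0.061,"jaw": 0.085},
    {"x": 0.0248,"y": -0.0252,"z": -0.001,"ax": 0,"ay": 0,"az": -0.061,"jaw": 0.085},
    {"x": 0.0263,"y": -0.0236,"z": -0.001,"ax": 0,"ay": 0,"az": -0.061,"jaw": 0.085},
    {"x": 0.0277,"y": -0.022,"z": -0.001,"ax": 0,"ay": 0,"az": -0.061,"jaw": 0.085},
    {"x": 0.029,"y": -0.0203,"z": -0.001,"ax": 0,"ay": 0,"az": -0.061,"jaw": 0.085},
  ],
)

```text
time_s: 0.78
ee_pos: [0.268, -0.3072, 0.2531]
ee_rot: [-2.932, -1.126, 0.0]
contact_force: [1.0, 0.0, -0.6]
width: 0.085
gripper_force: 0.0
```

Call:
drive_tool(
  moves=[
    {"x": 0.03,"y": -0.0185,"z": -0.001,"ax": 0,"ay": 0,"az": -0.061,"jaw": 0.085},
    {"x": 0.0312,"y": -0.0166,"z": -0.001,"ax": 0,"ay": 0,"az": -0.061,"jaw": 0.085},
    {"x": 0.0322,"y": -0.0147,"z": -0.001,"ax": 0,"ay": 0,"az": -0.061,"jaw": 0.085},
    {"x": 0.033,"y": -0.0127,"z": -0.001,"ax": 0,"ay": 0,"az": -0.061,"jaw": 0.085},
    {"x": 0.0337,"y": -0.0107,"z": -0.001,"ax": 0,"ay": 0,"az": -0.061,"jaw": 0.085},
  ],
)

```text
time_s: 1.4
ee_pos: [0.3181, -0.1379, 0.2582]
ee_rot: [-2.727, -1.559, -0.0]
contact_force: [0.4, -0.2, 0.7]
width: 0.0851
gripper_force: 0.0
```

Call:
drive_tool(
  moves=[
    {"x": 0.0343,"y": -0.0086,"z": -0.001,"ax": 0,"ay": 0,"az": -0.061,"jaw": 0.085},
    {"x": 0.0347,"y": -0.0065,"z": -0.001,"ax": 0,"ay": 0,"az": -0.061,"jaw": 0.085},
    {"x": 0.0351,"y": -0.0044,"z": -0.001,"ax": 0,"ay": 0,"az": -0.061,"jaw": 0.085},
    {"x": 0.0353,"y": -0.0023,"z": -0.001,"ax": 0,"ay": 0,"az": -0.061,"jaw": 0.085},
    {"x": 0.0354,"y": 0,"z": -0.001,"ax": 0,"ay": 0,"az": -0.061,"jaw": 0.085},
  ],
)

```text
time_s: 2.02
ee_pos: [0.3683, 0.0316, 0.2632]
ee_rot: [2.459, 1.956, -0.0]
contact_force: [0.4, -1.4, -0.0]
width: 0.0851
gripper_force: 0.0
```

Call:
drive_tool(
  moves=[
    {"x": 0.0353,"y": 0.002,"z": -0.001,"ax": 0,"ay": 0,"az": -0.061,"jaw": 0.085},
    {"x": 0.0351,"y": 0.0041,"z": -0.001,"ax": 0,"ay": 0,"az": -0.061,"jaw": 0.085},
    {"x": 0.0348,"y": 0.0063,"z": -0.001,"ax": 0,"ay": 0,"az": -0.061,"jaw": 0.085},
    {"x": 0.0344,"y": 0.0084,"z": -0.001,"ax": 0,"ay": 0,"az": -0.061,"jaw": 0.085},
    {"x": 0.0338,"y": 0.0104,"z": -0.001,"ax": 0,"ay": 0,"az": -0.061,"jaw": 0.085},
  ],
)

```text
time_s: 2.65
ee_pos: [0.4181, 0.2013, 0.2681]
ee_rot: [-2.133, -2.307, 0.001]
contact_force: [0.1, -0.0, -0.8]
width: 0.0849
gripper_force: 0.0
```

Run:
```python
from h import *
s=st();print(np.round(s["qpos"],2)); c=get_calibration("wrist"); w=grab_frame("wrist"); cv2.imwrite("pics/w2.png",w)
# dark handle blob
print("handle pred",proj("wrist",[[.517,.289,.14],[.518,.219,.14]],c).round())
plan([.51,.255,.20],Rd(1.64),5)
```

```text
t 2.65 p [0.4181 0.2013 0.2681] r [-2.133e+00 -2.307e+00  1.000e-03] w 0.0849
[ 0.45  0.15 -0.23  1.19 -0.    1.94]
handle pred [[428.  94.]
 [412. 193.]]
0 [0.0084 0.0187 0.0137] [ 0.    -0.001  0.003]
1 [0.0085 0.0187 0.0137] [ 0.    -0.001  0.003]
2 [0.0085 0.0187 0.0137] [ 0.    -0.001  0.003]
3 [0.0086 0.0187 0.0136] [ 0.    -0.001  0.003]
4 [0.0086 0.0187 0.0136] [ 0.    -0.001  0.003]
```

```bash
cat >> h.py <<'E'
def blobs(w,mask,amin=150,roi=None):
    m=mask.astype(np.uint8)
    if roi: q=np.zeros_like(m); q[roi[1]:roi[3],roi[0]:roi[2]]=1; m&=q
    o=[]
    for c in cv2.findContours(m,cv2.RETR_EXTERNAL,cv2.CHAIN_APPROX_NONE)[0]:
        if cv2.contourArea(c)>amin: o.append((cv2.contourArea(c),cv2.minAreaRect(c)))
    return sorted(o,key=lambda t:-t[0])
E
python3 - <<'E'
from h import *
w=cv2.imread("pics/w2.png"); c=get_calibration("wrist")
for a,r in blobs(w,w.max(2)<60,300,(340,40,500,260)):
    b=cv2.boxPoints(r); print(a,np.round(r[0]),np.round(r[1]),b.round().tolist(), ray("wrist",b,.14,c).round(3)[:,:2].tolist())
E
```

```text
4622.5 [357. 130.] [181.  34.] [[340.0, 40.0], [374.0, 40.0], [374.0, 221.0], [340.0, 221.0]] [[0.454, 0.323], [0.476, 0.325], [0.496, 0.2], [0.47, 0.198]]
2109.5 [414. 136.] [26. 89.] [[397.0, 180.0], [404.0, 91.0], [430.0, 93.0], [424.0, 182.0]] [[0.508, 0.232], [0.502, 0.294], [0.521, 0.295], [0.528, 0.233]]
```

View pics/w2.png

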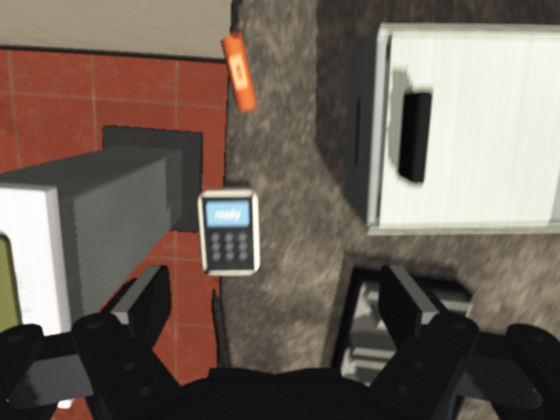

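The view shows the handle at (414,137), the stray orange roll at (240,72), the reader at (230,232) and the organiser at the bottom (400,320).

Call:
drive_tool(
  moves=[
    {"x": 0.0105,"y": 0.0205,"z": 0.0136,"ax": 0,"ay": 0,"az": 0,"jaw": 0.085},
    {"x": 0.0105,"y": 0.0205,"z": 0.0136,"ax": 0,"ay": 0,"az": 0,"jaw": 0.085},
    {"x": 0.0105,"y": 0.0205,"z": 0.0136,"ax": 0,"ay": 0,"az": 0,"jaw": 0.085},
    {"x": 0.0105,"y": 0.0205,"z": 0.0136,"ax": 0,"ay": 0,"az": 0,"jaw": 0.085},
    {"x": 0.0105,"y": 0.0205,"z": 0.0136,"ax": 0,"ay": 0,"az": 0,"jaw": 0.085},
  ],
)

```text
time_s: 3.32
ee_pos: [0.5167, 0.2604, 0.1995]
ee_rot: [-2.136, -2.304, 0.001]
contact_force: [-0.3, 0.4, 0.8]
width: 0.085
gripper_force: 0.0
```

Call:
drive_tool(
  moves=[
    {"x": 0,"y": 0,"z": 0.0126,"ax": 0,"ay": 0,"az": 0,"jaw": 0.085},
    {"x": 0,"y": 0,"z": 0.0126,"ax": 0,"ay": 0,"az": 0,"jaw": 0.085},
    {"x": 0,"y": 0,"z": 0.0126,"ax": 0,"ay": 0,"az": 0,"jaw": 0.085},
    {"x": 0,"y": 0,"z": 0.0126,"ax": 0,"ay": 0,"az": 0,"jaw": 0.085},
    {"x": 0,"y": 0,"z": 0.0126,"ax": 0,"ay": 0,"az": 0,"jaw": 0.085},
  ],
)

```text
time_s: 3.95
ee_pos: [0.5161, 0.2602, 0.1367]
ee_rot: [2.135, 2.304, 0.0]
contact_force: [-0.2, 0.2, 0.5]
width: 0.0851
gripper_force: 0.0
```

Call:
drive_tool(
  moves=[
    {"x": 0,"y": 0,"z": 0,"ax": 0,"ay": 0,"az": 0,"jaw": 0},
    {"x": 0,"y": 0,"z": 0,"ax": 0,"ay": 0,"az": 0,"jaw": 0},
    {"x": 0,"y": 0,"z": 0,"ax": 0,"ay": 0,"az": 0,"jaw": 0},
    {"x": 0,"y": 0,"z": 0,"ax": 0,"ay": 0,"az": 0,"jaw": 0},
    {"x": 0,"y": 0,"z": 0,"ax": 0,"ay": 0,"az": 0,"jaw": 0},
  ],
)

```text
time_s: 4.58
ee_pos: [0.5169, 0.2605, 0.138]
ee_rot: [2.134, 2.304, 0.002]
contact_force: [0.9, -0.8, 2.7]
width: 0.0101
gripper_force: 60.7
```

Call:
drive_tool(
  moves=[
    {"x": 0,"y": 0,"z": 0,"ax": 0,"ay": 0,"az": 0,"jaw": 0},
    {"x": 0,"y": 0,"z": 0,"ax": 0,"ay": 0,"az": 0,"jaw": 0},
    {"x": 0,"y": 0,"z": 0,"ax": 0,"ay": 0,"az": 0,"jaw": 0},
    {"x": 0,"y": 0,"z": 0,"ax": 0,"ay": 0,"az": 0,"jaw": 0},
    {"x": 0,"y": 0,"z": 0,"ax": 0,"ay": 0,"az": 0,"jaw": 0},
  ],
)

```text
time_s: 5.2
ee_pos: [0.5169, 0.2605, 0.138]
ee_rot: [2.135, 2.304, 0.002]
contact_force: [1.4, -0.8, 5.5]
width: 0.0105
gripper_force: 61.0
```

Call:
drive_tool(
  moves=[
    {"x": 0,"y": 0.0142,"z": 0,"ax": 0,"ay": 0,"az": 0,"jaw": 0},
    {"x": 0,"y": 0.0142,"z": 0,"ax": 0,"ay": 0,"az": 0,"jaw": 0},
    {"x": 0,"y": 0.0142,"z": 0,"ax": 0,"ay": 0,"az": 0,"jaw": 0},
    {"x": 0,"y": 0.0142,"z": 0,"ax": 0,"ay": 0,"az": 0,"jaw": 0},
    {"x": 0,"y": 0.0142,"z": 0,"ax": 0,"ay": 0,"az": 0,"jaw": 0},
  ],
)

```text
time_s: 5.82
ee_pos: [0.5866, 0.2665, 0.138]
ee_rot: [-2.133, -2.303, -0.001]
contact_force: [-3.8, 1.1, 7.4]
width: 0.0106
gripper_force: 61.3
```

Call:
drive_tool(
  moves=[
    {"x": 0,"y": 0.0142,"z": 0,"ax": 0,"ay": 0,"az": 0,"jaw": 0},
    {"x": 0,"y": 0.0142,"z": 0,"ax": 0,"ay": 0,"az": 0,"jaw": 0},
    {"x": 0,"y": 0.0142,"z": 0,"ax": 0,"ay": 0,"az": 0,"jaw": 0},
    {"x": 0,"y": 0.0142,"z": 0,"ax": 0,"ay": 0,"az": 0,"jaw": 0},
    {"x": 0,"y": 0.0142,"z": 0,"ax": 0,"ay": 0,"az": 0,"jaw": 0},
  ],
)

```text
time_s: 6.45
ee_pos: [0.6508, 0.272, 0.1379]
ee_rot: [-2.125, -2.297, 0.013]
contact_force: [-35.0, 0.1, 25.9]
width: 0.0105
gripper_force: 64.8
```

Call:
drive_tool(
  moves=[
    {"x": 0,"y": 0,"z": 0,"ax": 0,"ay": 0,"az": 0,"jaw": 0},
    {"x": 0,"y": 0,"z": 0,"ax": 0,"ay": 0,"az": 0,"jaw": 0.04},
    {"x": 0,"y": 0,"z": 0,"ax": 0,"ay": 0,"az": 0,"jaw": 0.04},
    {"x": 0,"y": 0,"z": -0.0,"ax": 0,"ay": 0,"az": 0,"jaw": 0.04},
    {"x": 0,"y": 0,"z": 0,"ax": 0,"ay": 0,"az": 0,"jaw": 0.04},
  ],
)

```text
time_s: 7.08
ee_pos: [0.6581, 0.2709, 0.137]
ee_rot: [-2.136, -2.304, 0.0]
contact_force: [-0.8, 0.1, -0.4]
width: 0.0398
gripper_force: 0.0
```

Call:
drive_tool(
  moves=[
    {"x": 0,"y": 0,"z": -0.025,"ax": 0,"ay": 0,"az": 0,"jaw": 0.085},
    {"x": 0,"y": 0,"z": -0.03,"ax": 0,"ay": 0,"az": 0,"jaw": 0.085},
    {"x": 0,"y": 0,"z": -0.03,"ax": 0,"ay": 0,"az": 0,"jaw": 0.085},
    {"x": 0,"y": 0,"z": -0.03,"ax": 0,"ay": 0,"az": 0,"jaw": 0.085},
    {"x": 0,"y": 0,"z": -0.02,"ax": 0,"ay": 0,"az": 0,"jaw": 0.085},
  ],
)

```text
time_s: 7.7
ee_pos: [0.6584, 0.2711, 0.2741]
ee_rot: [2.135, 2.303, 0.003]
contact_force: [0.1, 0.2, -0.2]
width: 0.0849
gripper_force: 0.0
```

Run:
```python
from h import *
s=st();print(np.round(s["qpos"],2)); plan([.575,0.02,.27],Rd(3.107),10)
```

```text
t 7.7 p [0.6584 0.2711 0.2741] r [2.135 2.303 0.003] w 0.0849
[0.39 0.6  0.48 1.44 0.   1.89]
0 [-0.0244 -0.0102  0.0004] [ 0.     0.    -0.146]
1 [-0.0227 -0.0137  0.0004] [ 0.     0.    -0.146]
2 [-0.0204 -0.0168  0.0004] [ 0.     0.    -0.146]
3 [-0.0178 -0.0196  0.0004] [ 0.     0.    -0.146]
4 [-0.0147 -0.022   0.0004] [ 0.     0.    -0.146]
5 [-0.0114 -0.0239  0.0004] [ 0.     0.    -0.146]
6 [-0.0078 -0.0253  0.0004] [ 0.     0.    -0.146]
7 [-0.004  -0.0262  0.0004] [ 0.     0.    -0.146]
8 [-0.0002 -0.0265  0.0004] [ 0.     0.    -0.146]
9 [ 0.0037 -0.0262  0.0004] [ 0.     0.    -0.146]
```

Call:
drive_tool(
  moves=[
    {"x": -0.0244,"y": -0.0102,"z": 0,"ax": 0,"ay": 0,"az": -0.146,"jaw": 0.085},
    {"x": -0.0227,"y": -0.0137,"z": 0,"ax": 0,"ay": 0,"az": -0.146,"jaw": 0.085},
    {"x": -0.0204,"y": -0.0168,"z": 0,"ax": 0,"ay": 0,"az": -0.146,"jaw": 0.085},
    {"x": -0.0178,"y": -0.0196,"z": 0,"ax": 0,"ay": 0,"az": -0.146,"jaw": 0.085},
    {"x": -0.0147,"y": -0.022,"z": 0,"ax": 0,"ay": 0,"az": -0.146,"jaw": 0.085},
  ],
)

```text
time_s: 8.32
ee_pos: [0.616, 0.1446, 0.2723]
ee_rot: [1.166, 2.917, 0.0]
contact_force: [0.4, -0.7, 0.7]
width: 0.0852
gripper_force: 0.0
```

Call:
drive_tool(
  moves=[
    {"x": -0.0114,"y": -0.0239,"z": 0,"ax": 0,"ay": 0,"az": -0.146,"jaw": 0.085},
    {"x": -0.0078,"y": -0.0253,"z": 0,"ax": 0,"ay": 0,"az": -0.146,"jaw": 0.085},
    {"x": -0.004,"y": -0.0262,"z": 0,"ax": 0,"ay": 0,"az": -0.146,"jaw": 0.085},
    {"x": -0.0002,"y": -0.0265,"z": 0,"ax": 0,"ay": 0,"az": -0.146,"jaw": 0.085},
    {"x": 0.0037,"y": -0.0262,"z": 0,"ax": 0,"ay": 0,"az": -0.146,"jaw": 0.085},
  ],
)

```text
time_s: 8.95
ee_pos: [0.5743, 0.0189, 0.2724]
ee_rot: [0.048, 3.141, -0.0]
contact_force: [-0.1, -0.3, 0.4]
width: 0.0852
gripper_force: 0.0
```

Run:
```python
from h import *
s=st();print(np.round(s["qpos"],2)); c=get_calibration("wrist"); w=grab_frame("wrist"); cv2.imwrite("pics/w3.png",w)
P=[[.6,.046,.104],[.557,.047,.104],[.6,-.043,.104],[.557,-.042,.104]]
print(proj("wrist",P,c).round().tolist()); print(proj("wrist",[[.651,.091,.035],[.648,-.093,.035],[.51,-.088,.035],[.514,.095,.035]],c).round().tolist())
```

```text
t 8.95 p [0.5743 0.0189 0.2724] r [ 0.048  3.141 -0.   ] w 0.0852
[ 0.03  0.34  0.04  1.27 -0.    0.06]
[[307.0, 222.0], [308.0, 173.0], [205.0, 225.0], [202.0, 176.0]]
[[342.0, 246.0], [176.0, 248.0], [166.0, 119.0], [349.0, 118.0]]
```

View pics/w3.png

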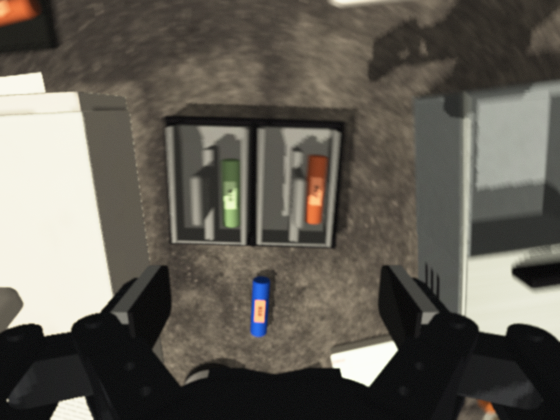

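This view has +x downward. The organiser covers cols 166-348 and rows 117-248, with the orange roll at (316,190), the green roll at (231,193) and the blue look-alike at (260,307). I need a closer crop to find the fins.

Run:
```python
from h import *
w=cv2.imread("pics/w3.png"); c=get_calibration("wrist")
cv2.imwrite("pics/w3c.png",cv2.resize(w[105:260,155:360],None,fx=3.8,fy=3.8,interpolation=cv2.INTER_CUBIC))
o=np.array([.58,.001]);
for y in(.0445,-.0445):print(proj("wrist",[[.58,y,.042],[.58,y,.104],[.61,y,.042],[.55,y,.042]],c).round().tolist())
```

```text
[[303.0, 187.0], [309.0, 201.0], [304.0, 215.0], [303.0, 157.0]]
[[217.0, 189.0], [206.0, 204.0], [219.0, 217.0], [215.0, 160.0]]
```

View pics/w3c.png

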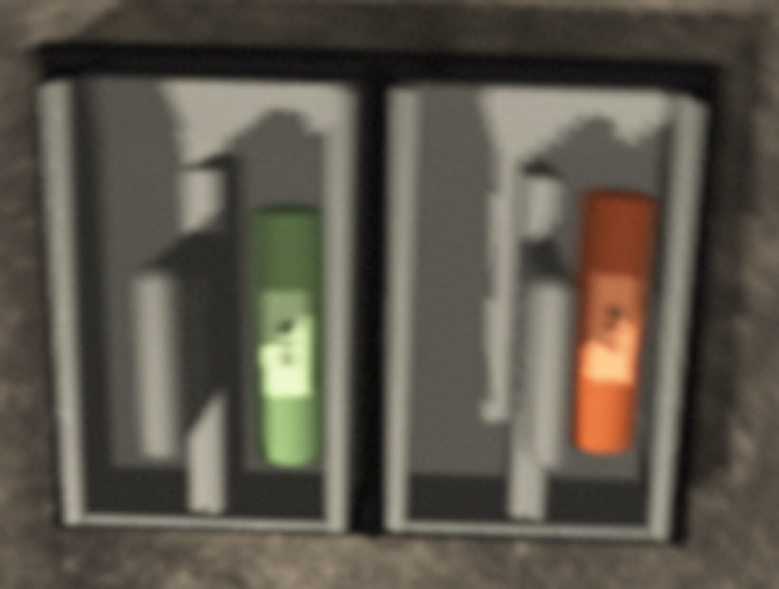

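The crop shows the fin tops at (197,201) for the right bin and (299.5,202.4) for the left bin, with the ramps toward the robot.

Run:
```python
from h import *
c=get_calibration("wrist")
f=lambda u:np.array(u)/3.8+[155,105]
F=ray("wrist",[f((160,364)),f((549,370))],.104,c); print("fins",F.round(4).tolist())
e=ray("wrist",[f((158,270)),f((162,458)),f((549,275)),f((549,465)),f((203,165)),f((208,512)),f((543,175)),f((527,515))],.104,c); print("ends",e.round(4).tolist())
O=ray("wrist",[f((40,50)),f((715,70)),f((685,540)),f((62,525))],.035,c);print("org",O.round(4).tolist(),O.mean(0).round(4))
print("roll",ray("wrist",[f((285,335)),f((615,320))],.02,c).round(3).tolist())
plan([*F[1][:2],.2],Rd(3.107),5)
```

```text
fins [[0.5767, -0.0515, 0.104], [0.5806, 0.0364, 0.104]]
ends [[0.5552, -0.0501, 0.104], [0.599, -0.053, 0.104], [0.5588, 0.0366, 0.104], [0.6032, 0.0362, 0.104], [0.5324, -0.0383, 0.104], [0.6125, -0.0434, 0.104], [0.5367, 0.0356, 0.104], [0.6153, 0.0309, 0.104]]
org [[0.5074, -0.0923, 0.035], [0.518, 0.0854, 0.035], [0.6503, 0.0796, 0.035], [0.6407, -0.1006, 0.035]] [ 0.5791 -0.0069  0.035 ]
roll [[0.59, -0.034, 0.02], [0.588, 0.061, 0.02]]
5 [-0.0014  0.0042  0.0145] [-0.001 -0.     0.001]
```

Run:
```python
from h import *
s=st(); d=np.array([.5743,.0189])-np.array(s["ee_pos"])[:2]; print(d)
F=np.array([[.5767,-.0515],[.5806,.0364]])+d; print(F); plan([*F[1],.16],Rd(3.09),5)
```

```text
t 9.0 p [0.5731 0.0161 0.2725] r [-0.046 -3.14   0.004] w 0.085
[0.00123562 0.00284898]
[[ 0.57793562 -0.04865102]
 [ 0.58183562  0.03924898]]
0 [-0.0016  0.0048  0.0225] [-0.001 -0.     0.004]
1 [-0.0016  0.0047  0.0225] [-0.001 -0.     0.004]
2 [-0.0016  0.0047  0.0225] [-0.001 -0.     0.004]
3 [-0.0016  0.0047  0.0225] [-0.001 -0.     0.004]
4 [-0.0015  0.0047  0.0225] [-0.001 -0.     0.004]
```

Call:
drive_tool(
  moves=[
    {"x": -0.0016,"y": 0.0047,"z": 0.0225,"ax": 0,"ay": 0,"az": 0.004,"jaw": 0.05},
    {"x": -0.0016,"y": 0.0047,"z": 0.0225,"ax": 0,"ay": 0,"az": 0.004,"jaw": 0.05},
    {"x": -0.0016,"y": 0.0047,"z": 0.0225,"ax": 0,"ay": 0,"az": 0.004,"jaw": 0.05},
    {"x": -0.0016,"y": 0.0047,"z": 0.0225,"ax": 0,"ay": 0,"az": 0.004,"jaw": 0.05},
    {"x": -0.0015,"y": 0.0047,"z": 0.0225,"ax": 0,"ay": 0,"az": 0.004,"jaw": 0.05},
  ],
)

```text
time_s: 9.62
ee_pos: [0.5837, 0.0432, 0.1591]
ee_rot: [0.088, 3.14, 0.0]
contact_force: [0.1, -0.3, -0.8]
width: 0.05
gripper_force: 0.0
```

Call:
drive_tool(
  moves=[
    {"x": 0,"y": 0,"z": 0,"ax": 0,"ay": 0,"az": 0,"jaw": 0.05},
    {"x": 0,"y": 0,"z": 0,"ax": 0,"ay": 0,"az": 0,"jaw": 0.05},
    {"x": 0,"y": 0,"z": 0,"ax": 0,"ay": 0,"az": 0,"jaw": 0.05},
    {"x": 0,"y": 0,"z": 0,"ax": 0,"ay": 0,"az": 0,"jaw": 0.05},
    {"x": 0,"y": 0,"z": 0,"ax": 0,"ay": 0,"az": 0,"jaw": 0.05},
  ],
)

```text
time_s: 10.25
ee_pos: [0.5837, 0.0429, 0.1603]
ee_rot: [0.086, 3.14, 0.0]
contact_force: [0.6, -0.3, -0.7]
width: 0.0499
gripper_force: 0.0
```

Run:
```python
from h import *
s=st(); c=get_calibration("wrist"); w=grab_frame("wrist"); cv2.imwrite("pics/w4.png",w)
print(proj("wrist",[[.56,.039,.104],[.604,.039,.104]],c).round())
```

```text
t 10.25 p [0.5837 0.0429 0.1603] r [0.086 3.14  0.   ] w 0.0499
[[266. 199.]
 [270. 275.]]
```

View pics/w4.png

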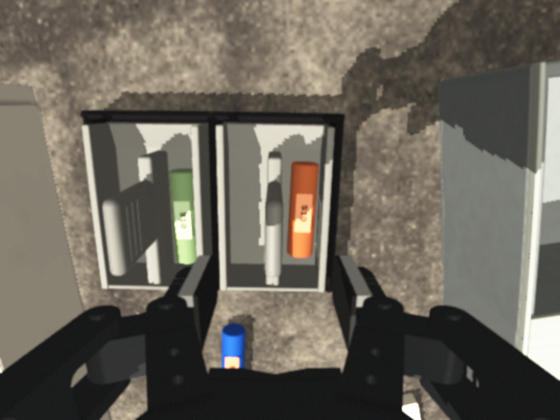

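The fin top is centred at (273,243), between the fingers. Next I descend and grip it.

Call:
drive_tool(
  moves=[
    {"x": 0,"y": 0,"z": 0.015,"ax": 0,"ay": 0,"az": 0,"jaw": 0.05},
    {"x": 0,"y": 0,"z": 0.015,"ax": 0,"ay": 0,"az": 0,"jaw": 0.05},
    {"x": 0,"y": 0,"z": 0.015,"ax": 0,"ay": 0,"az": 0,"jaw": 0.05},
    {"x": 0,"y": 0,"z": 0.015,"ax": 0,"ay": 0,"az": 0,"jaw": 0.05},
    {"x": 0,"y": 0,"z": 0.014,"ax": 0,"ay": 0,"az": 0,"jaw": 0.05},
  ],
)

```text
time_s: 10.92
ee_pos: [0.5831, 0.0429, 0.0844]
ee_rot: [-0.086, -3.14, 0.0]
contact_force: [0.5, -0.3, -0.6]
width: 0.0499
gripper_force: 0.0
```

Call:
drive_tool(
  moves=[
    {"x": 0,"y": 0,"z": 0,"ax": 0,"ay": 0,"az": 0,"jaw": 0},
    {"x": 0,"y": 0,"z": 0,"ax": 0,"ay": 0,"az": 0,"jaw": 0},
    {"x": 0,"y": 0,"z": 0,"ax": 0,"ay": 0,"az": 0,"jaw": 0},
    {"x": 0,"y": 0,"z": 0,"ax": 0,"ay": 0,"az": 0,"jaw": 0},
    {"x": 0,"y": 0,"z": 0,"ax": 0,"ay": 0,"az": 0,"jaw": 0},
  ],
)

```text
time_s: 11.55
ee_pos: [0.5836, 0.0429, 0.0861]
ee_rot: [0.086, 3.14, -0.0]
contact_force: [-0.1, -0.4, -0.8]
width: 0.0093
gripper_force: 62.2
```

Call:
drive_tool(
  moves=[
    {"x": 0,"y": 0,"z": -0.005,"ax": 0,"ay": 0,"az": 0,"jaw": 0},
    {"x": 0,"y": 0,"z": -0.01,"ax": 0,"ay": 0,"az": 0,"jaw": 0},
    {"x": 0,"y": 0,"z": -0.015,"ax": 0,"ay": 0,"az": 0,"jaw": 0},
    {"x": 0,"y": 0,"z": -0.02,"ax": 0,"ay": 0,"az": 0,"jaw": 0},
    {"x": 0,"y": 0,"z": -0.02,"ax": 0,"ay": 0,"az": 0,"jaw": 0},
  ],
)

```text
time_s: 12.18
ee_pos: [0.5835, 0.043, 0.1574]
ee_rot: [0.086, 3.14, 0.0]
contact_force: [-0.5, 0.0, -4.2]
width: 0.0092
gripper_force: 61.7
```

Call:
drive_tool(
  moves=[
    {"x": 0,"y": 0,"z": -0.02,"ax": 0,"ay": 0,"az": 0,"jaw": 0},
    {"x": 0,"y": 0,"z": -0.025,"ax": 0,"ay": 0,"az": 0,"jaw": 0},
    {"x": 0,"y": 0,"z": -0.025,"ax": 0,"ay": 0,"az": 0,"jaw": 0},
    {"x": 0,"y": 0,"z": -0.018,"ax": 0,"ay": 0,"az": 0,"jaw": 0},
    {"x": 0,"y": 0,"z": -0.005,"ax": 0,"ay": 0,"az": 0,"jaw": 0},
  ],
)

```text
time_s: 12.8
ee_pos: [0.5842, 0.0431, 0.2512]
ee_rot: [0.086, 3.137, 0.001]
contact_force: [0.3, -0.6, -2.9]
width: 0.0094
gripper_force: 61.9
```

Run:
```python
from h import *
s=st(); plan([.515,0.255,.235],Rd(3.2),10)
print("tilt");plan([.515,.255,.195],Rd(3.2,-1.4),10,[.515,.255,.235],Rd(3.2))
```

```text
t 12.8 p [0.5842 0.0431 0.2512] r [8.600e-02 3.137e+00 1.000e-03] w 0.0094
0 [0.0081 0.0208 0.0016] [ 0.     0.    -0.011]
1 [0.0078 0.0209 0.0016] [ 0.     0.    -0.011]
2 [0.0076 0.021  0.0016] [ 0.     0.    -0.011]
3 [0.0074 0.021  0.0016] [ 0.     0.    -0.011]
4 [0.0071 0.0211 0.0016] [ 0.     0.    -0.011]
5 [0.0069 0.0212 0.0016] [ 0.     0.    -0.011]
6 [0.0066 0.0213 0.0016] [ 0.     0.    -0.011]
7 [0.0064 0.0214 0.0016] [ 0.     0.    -0.011]
8 [0.0062 0.0214 0.0016] [ 0.     0.    -0.011]
9 [0.0059 0.0215 0.0016] [ 0.     0.    -0.011]
tilt
0 [ 0.    -0.     0.004] [ 0.   -0.14 -0.  ]
1 [ 0.0006 -0.      0.004 ] [ 0.   -0.14 -0.  ]
2 [ 0.0011 -0.      0.0038] [ 0.   -0.14 -0.  ]
3 [ 0.0016 -0.      0.0037] [ 0.   -0.14 -0.  ]
4 [ 0.0021 -0.      0.0034] [ 0.   -0.14 -0.  ]
5 [ 0.0026 -0.      0.0031] [ 0.   -0.14 -0.  ]
6 [ 0.003  -0.      0.0027] [ 0.   -0.14 -0.  ]
7 [ 0.0033 -0.      0.0022] [ 0.   -0.14 -0.  ]
8 [ 0.0036 -0.      0.0017] [ 0.   -0.14 -0.  ]
9 [ 0.0038 -0.      0.0012] [ 0.   -0.14 -0.  ]
```

Call:
drive_tool(
  moves=[
    {"x": 0.0081,"y": 0.0208,"z": 0.0016,"ax": 0,"ay": 0,"az": -0.011,"jaw": 0},
    {"x": 0.0078,"y": 0.0209,"z": 0.0016,"ax": 0,"ay": 0,"az": -0.011,"jaw": 0},
    {"x": 0.0076,"y": 0.021,"z": 0.0016,"ax": 0,"ay": 0,"az": -0.011,"jaw": 0},
    {"x": 0.0074,"y": 0.021,"z": 0.0016,"ax": 0,"ay": 0,"az": -0.011,"jaw": 0},
    {"x": 0.0071,"y": 0.0211,"z": 0.0016,"ax": 0,"ay": 0,"az": -0.011,"jaw": 0},
  ],
)

```text
time_s: 13.42
ee_pos: [0.5472, 0.1505, 0.2397]
ee_rot: [0.003, -3.139, -0.0]
contact_force: [0.4, -0.6, -4.4]
width: 0.0096
gripper_force: 61.7
```

Call:
drive_tool(
  moves=[
    {"x": 0.0069,"y": 0.0212,"z": 0.0016,"ax": 0,"ay": 0,"az": -0.011,"jaw": 0},
    {"x": 0.0066,"y": 0.0213,"z": 0.0016,"ax": 0,"ay": 0,"az": -0.011,"jaw": 0},
    {"x": 0.0064,"y": 0.0214,"z": 0.0016,"ax": 0,"ay": 0,"az": -0.011,"jaw": 0},
    {"x": 0.0062,"y": 0.0214,"z": 0.0016,"ax": 0,"ay": 0,"az": -0.011,"jaw": 0},
    {"x": 0.0059,"y": 0.0215,"z": 0.0016,"ax": 0,"ay": 0,"az": -0.011,"jaw": 0},
  ],
)

```text
time_s: 14.05
ee_pos: [0.5126, 0.2564, 0.2317]
ee_rot: [0.089, -3.138, 0.001]
contact_force: [-0.8, -0.3, -4.0]
width: 0.0091
gripper_force: 61.7
```

Call:
drive_tool(
  moves=[
    {"x": 0,"y": 0,"z": 0,"ax": 0,"ay": 0,"az": 0,"jaw": 0},
    {"x": 0,"y": 0,"z": 0.004,"ax": 0,"ay": -0.07,"az": 0,"jaw": 0},
    {"x": 0.0003,"y": 0,"z": 0.004,"ax": 0,"ay": -0.07,"az": 0,"jaw": 0},
    {"x": 0.0006,"y": 0,"z": 0.004,"ax": 0,"ay": -0.14,"az": 0,"jaw": 0},
    {"x": 0.0011,"y": 0,"z": 0.0038,"ax": 0,"ay": -0.14,"az": 0,"jaw": 0},
  ],
)

```text
time_s: 14.68
ee_pos: [0.5136, 0.2544, 0.2162]
ee_rot: [-0.074, 2.718, 0.016]
contact_force: [-0.1, 1.4, -4.9]
width: 0.0089
gripper_force: 61.7
```

Run:
```python
from h import *
s=st(); print(np.round(s["qpos"],2)); print(R.from_rotvec(s["ee_rot"]).as_matrix()[:,2].round(3))
cv2.imwrite("pics/t1.png",grab_frame("scene")[150:300,60:300])
```

```text
t 14.68 p [0.5136 0.2544 0.2162] r [-0.074  2.718  0.016] w 0.0089
[ 0.57  0.12 -0.5   0.57 -0.2   0.47]
[ 0.41   0.022 -0.912]
```

Call:
drive_tool(
  moves=[
    {"x": 0.001,"y": 0,"z": 0.002,"ax": 0,"ay": -0.14,"az": 0,"jaw": 0},
    {"x": 0.001,"y": 0,"z": 0.002,"ax": 0,"ay": -0.14,"az": 0,"jaw": 0},
    {"x": 0.002,"y": 0,"z": 0.002,"ax": 0,"ay": -0.14,"az": 0,"jaw": 0},
    {"x": 0.002,"y": 0,"z": 0.001,"ax": 0,"ay": -0.14,"az": 0,"jaw": 0},
    {"x": 0.002,"y": 0,"z": 0.001,"ax": 0,"ay": -0.14,"az": 0,"jaw": 0},
  ],
)

```text
time_s: 15.35
ee_pos: [0.5149, 0.2567, 0.2028]
ee_rot: [-0.063, 2.076, 0.033]
contact_force: [1.1, 1.5, -4.4]
width: 0.0089
gripper_force: 61.9
```

Call:
drive_tool(
  moves=[
    {"x": 0.003,"y": 0,"z": 0,"ax": 0,"ay": -0.14,"az": 0,"jaw": 0},
    {"x": 0.003,"y": 0,"z": 0,"ax": 0,"ay": -0.14,"az": 0,"jaw": 0},
    {"x": 0,"y": 0,"z": 0,"ax": 0,"ay": 0,"az": 0,"jaw": 0},
    {"x": 0,"y": 0,"z": 0,"ax": 0,"ay": 0,"az": 0,"jaw": 0},
    {"x": 0,"y": 0,"z": 0,"ax": 0,"ay": 0,"az": 0,"jaw": 0},
  ],
)

```text
time_s: 15.98
ee_pos: [0.5259, 0.2711, 0.206]
ee_rot: [-0.05, 1.894, 0.028]
contact_force: [-0.7, 0.8, -1.5]
width: 0.0091
gripper_force: 62.2
```

Call:
drive_tool(
  moves=[
    {"x": 0,"y": 0,"z": 0,"ax": 0,"ay": 0,"az": 0,"jaw": 0},
    {"x": 0,"y": 0,"z": 0,"ax": 0,"ay": 0,"az": 0,"jaw": 0},
    {"x": 0,"y": 0,"z": 0,"ax": 0,"ay": 0,"az": 0,"jaw": 0},
    {"x": 0,"y": 0,"z": 0,"ax": 0,"ay": 0,"az": 0,"jaw": 0},
    {"x": 0,"y": 0,"z": 0,"ax": 0,"ay": 0,"az": 0,"jaw": 0},
  ],
)

```text
time_s: 16.6
ee_pos: [0.5255, 0.2713, 0.2045]
ee_rot: [-0.052, 1.894, 0.027]
contact_force: [0.8, 0.8, -2.2]
width: 0.0092
gripper_force: 62.2
```

Run:
```python
from h import *
s=st(); print(np.round(s["qpos"],2)); print(R.from_rotvec(s["ee_rot"]).as_matrix()[:,2].round(3))
a=grab_frame("scene")[150:330,90:310];b=grab_frame("top")[60:240,120:340]
cv2.imwrite("pics/t1.png",cv2.resize(np.hstack([a,b]),(792,324),interpolation=cv2.INTER_CUBIC))
```

```text
t 16.6 p [0.5255 0.2713 0.2045] r [-0.052  1.894  0.027] w 0.0092
[ 0.82  0.39 -1.27 -1.22 -0.73  0.3 ]
[ 0.947  0.045 -0.319]
```

View pics/t1.png

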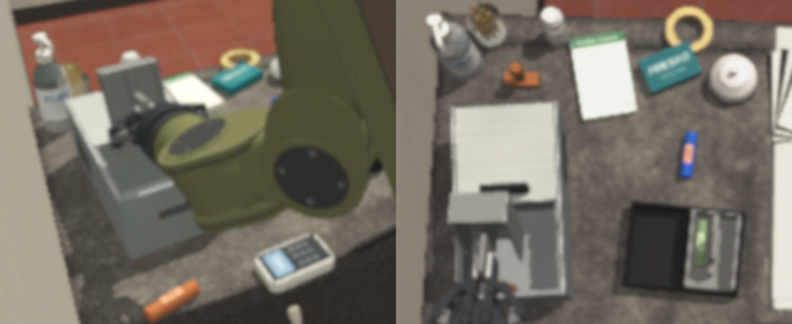

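The left panel shows the bin held tipped over the well. The right panel shows the orange roll in the well at (512,288) and the left bay empty. The force dropped by about 1.2 N or more, so the roll is out.

Run:
```python
from h import *
plan([.515,0.255,.245],Rd(3.2),10)
```

```text
0 [-0.0035 -0.0016 -0.0024] [-0.001  0.125 -0.   ]
1 [-0.0032 -0.0016 -0.0028] [-0.001  0.125 -0.   ]
2 [-0.0028 -0.0016 -0.0031] [-0.001  0.125 -0.   ]
3 [-0.0024 -0.0016 -0.0035] [-0.001  0.125 -0.   ]
4 [-0.0019 -0.0016 -0.0037] [-0.001  0.125 -0.   ]
5 [-0.0014 -0.0016 -0.004 ] [-0.001  0.125 -0.   ]
6 [-0.0009 -0.0016 -0.0041] [-0.001  0.125 -0.   ]
7 [-0.0004 -0.0016 -0.0042] [-0.001  0.125 -0.   ]
8 [ 0.0001 -0.0016 -0.0042] [-0.001  0.125 -0.   ]
9 [ 0.0006 -0.0016 -0.0042] [-0.001  0.125 -0.   ]
```

Call:
drive_tool(
  moves=[
    {"x": -0.0035,"y": -0.0016,"z": -0.0024,"ax": 0,"ay": 0.125,"az": 0,"jaw": 0},
    {"x": -0.0032,"y": -0.0016,"z": -0.0028,"ax": 0,"ay": 0.125,"az": 0,"jaw": 0},
    {"x": -0.0028,"y": -0.0016,"z": -0.0031,"ax": 0,"ay": 0.125,"az": 0,"jaw": 0},
    {"x": -0.0024,"y": -0.0016,"z": -0.0035,"ax": 0,"ay": 0.125,"az": 0,"jaw": 0},
    {"x": -0.0019,"y": -0.0016,"z": -0.0037,"ax": 0,"ay": 0.125,"az": 0,"jaw": 0},
  ],
)

```text
time_s: 17.32
ee_pos: [0.5231, 0.2679, 0.2169]
ee_rot: [-0.069, 2.416, 0.015]
contact_force: [1.2, 0.9, -3.5]
width: 0.0091
gripper_force: 61.9
```

Call:
drive_tool(
  moves=[
    {"x": -0.0014,"y": -0.0016,"z": -0.004,"ax": 0,"ay": 0.125,"az": 0,"jaw": 0},
    {"x": -0.0009,"y": -0.0016,"z": -0.0041,"ax": 0,"ay": 0.125,"az": 0,"jaw": 0},
    {"x": -0.0004,"y": -0.0016,"z": -0.0042,"ax": 0,"ay": 0.125,"az": 0,"jaw": 0},
    {"x": 0,"y": -0.0016,"z": -0.0042,"ax": 0,"ay": 0.125,"az": 0,"jaw": 0},
    {"x": 0.0006,"y": -0.0016,"z": -0.0042,"ax": 0,"ay": 0.125,"az": 0,"jaw": 0},
  ],
)

```text
time_s: 17.95
ee_pos: [0.5172, 0.26, 0.2367]
ee_rot: [-0.082, 3.039, -0.008]
contact_force: [0.2, 0.5, -2.6]
width: 0.0094
gripper_force: 61.8
```

Run:
```python
from h import *
s=st(); print(R.from_rotvec(s["ee_rot"]).as_matrix()[:,2].round(3))
plan([.5836,0.0429,.21],Rd(3.087),10)
```

```text
t 17.95 p [0.5172 0.26   0.2367] r [-0.082  3.039 -0.008] w 0.0094
[ 0.102 -0.003 -0.995]
0 [-0.0052 -0.022   0.0034] [-0.     0.01   0.011]
1 [-0.0054 -0.022   0.0033] [-0.     0.01   0.011]
2 [-0.0057 -0.0219  0.0033] [-0.     0.01   0.011]
3 [-0.006  -0.0218  0.0032] [-0.     0.01   0.011]
4 [-0.0062 -0.0218  0.0031] [-0.     0.01   0.011]
5 [-0.0065 -0.0217  0.0031] [-0.     0.01   0.011]
6 [-0.0068 -0.0216  0.003 ] [-0.     0.01   0.011]
7 [-0.007  -0.0216  0.0029] [-0.     0.01   0.011]
8 [-0.0073 -0.0215  0.0028] [-0.     0.01   0.011]
9 [-0.0076 -0.0214  0.0028] [-0.     0.01   0.011]
```

Call:
drive_tool(
  moves=[
    {"x": -0.005,"y": -0.022,"z": 0,"ax": 0,"ay": 0,"az": 0.011,"jaw": 0},
    {"x": -0.0054,"y": -0.022,"z": 0,"ax": 0,"ay": 0,"az": 0.011,"jaw": 0},
    {"x": -0.0057,"y": -0.022,"z": 0,"ax": 0,"ay": 0,"az": 0.011,"jaw": 0},
    {"x": -0.006,"y": -0.022,"z": 0,"ax": 0,"ay": 0,"az": 0.011,"jaw": 0},
    {"x": -0.0062,"y": -0.0218,"z": 0,"ax": 0,"ay": 0,"az": 0.011,"jaw": 0},
  ],
)

```text
time_s: 18.58
ee_pos: [0.5489, 0.1503, 0.2394]
ee_rot: [0.002, 3.037, -0.005]
contact_force: [-0.6, 0.5, -2.4]
width: 0.0092
gripper_force: 61.9
```

Call:
drive_tool(
  moves=[
    {"x": -0.0065,"y": -0.0217,"z": 0,"ax": 0,"ay": 0,"az": 0.011,"jaw": 0},
    {"x": -0.0068,"y": -0.0216,"z": 0,"ax": 0,"ay": 0,"az": 0.011,"jaw": 0},
    {"x": -0.007,"y": -0.0216,"z": 0,"ax": 0,"ay": 0,"az": 0.011,"jaw": 0},
    {"x": -0.0073,"y": -0.0215,"z": 0,"ax": 0,"ay": 0,"az": 0.011,"jaw": 0},
    {"x": 0,"y": 0,"z": 0,"ax": 0,"ay": 0,"az": 0,"jaw": 0},
  ],
)

```text
time_s: 19.2
ee_pos: [0.5749, 0.0629, 0.2424]
ee_rot: [0.072, 3.036, -0.002]
contact_force: [0.2, 0.7, -2.1]
width: 0.009
gripper_force: 61.8
```

Run:
```python
from h import *
s=st(); print(R.from_rotvec(s["ee_rot"]).as_matrix()[:,2].round(3))
plan([.5836,0.0429,.165],Rd(3.087),5)
```

```text
t 19.2 p [0.5749 0.0629 0.2424] r [ 7.200e-02  3.036e+00 -2.000e-03] w 0.009
[ 0.105 -0.004 -0.995]
0 [-0.0003 -0.0039  0.0156] [0.    0.021 0.001]
1 [-0.0006 -0.0039  0.0156] [0.    0.021 0.001]
2 [-0.001  -0.0039  0.0156] [0.    0.021 0.001]
3 [-0.0013 -0.0039  0.0155] [0.    0.021 0.001]
4 [-0.0016 -0.0039  0.0155] [0.    0.021 0.001]
```

Call:
drive_tool(
  moves=[
    {"x": -0.0003,"y": -0.0039,"z": 0.0156,"ax": 0,"ay": 0.021,"az": 0.001,"jaw": 0},
    {"x": -0.0006,"y": -0.0039,"z": 0.0156,"ax": 0,"ay": 0.021,"az": 0.001,"jaw": 0},
    {"x": -0.001,"y": -0.0039,"z": 0.0156,"ax": 0,"ay": 0.021,"az": 0.001,"jaw": 0},
    {"x": -0.0013,"y": -0.0039,"z": 0.0155,"ax": 0,"ay": 0.021,"az": 0.001,"jaw": 0},
    {"x": -0.0016,"y": -0.0039,"z": 0.0155,"ax": 0,"ay": 0.021,"az": 0.001,"jaw": 0},
  ],
)

```text
time_s: 19.82
ee_pos: [0.5831, 0.0443, 0.1641]
ee_rot: [-0.078, -3.138, -0.003]
contact_force: [0.2, 0.5, -2.4]
width: 0.009
gripper_force: 61.9
```

Call:
drive_tool(
  moves=[
    {"x": 0,"y": 0,"z": 0,"ax": 0,"ay": 0,"az": 0,"jaw": 0},
    {"x": 0,"y": 0,"z": 0,"ax": 0,"ay": 0,"az": 0,"jaw": 0},
    {"x": 0,"y": 0,"z": 0,"ax": 0,"ay": 0,"az": 0,"jaw": 0},
    {"x": 0,"y": 0,"z": 0,"ax": 0,"ay": 0,"az": 0,"jaw": 0},
    {"x": 0,"y": 0,"z": 0,"ax": 0,"ay": 0,"az": 0,"jaw": 0},
  ],
)

```text
time_s: 20.45
ee_pos: [0.5831, 0.0446, 0.166]
ee_rot: [0.078, 3.141, 0.003]
contact_force: [0.4, -0.3, -2.9]
width: 0.009
gripper_force: 61.7
```

Run:
```python
from h import *
s=st(); print(R.from_rotvec(s["ee_rot"]).as_matrix()[:,[0,2]].T.round(4))
w=grab_frame("wrist"); cv2.imwrite("pics/w5.png",w)
plan([.5836,0.0429,.12],Rd(3.087),5)
# predicted bin points in picture for a no-slip grasp (tool coords)
RR=R.from_rotvec(s["ee_rot"]); P=np.array([[.06,.039,.037],[.06,-.039,.037],[-.06,.039,.037],[-.06,-.039,.037],[.06,.039,.074],[.06,-.039,.074]])
print(proj("wrist",RR.apply(P)+s["ee_pos"]).round(1).tolist())
```

```text
t 20.45 p [0.5831 0.0446 0.166 ] r [7.800e-02 3.141e+00 3.000e-03] w 0.009
[[-9.988e-01  4.990e-02 -0.000e+00]
 [ 1.000e-04  2.100e-03 -1.000e+00]]
5 [-0.0001 -0.0003  0.0092] [ 0.    -0.     0.001]
[[362.0, 131.4], [189.3, 131.3], [346.7, 356.5], [204.0, 356.5], [346.0, 127.7], [204.8, 127.6]]
```

View pics/w5.png

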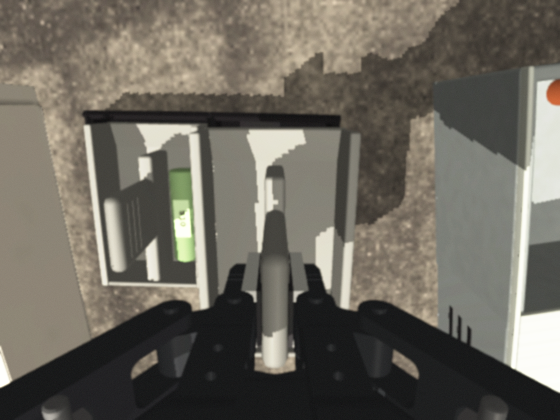

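The bin is empty and still aligned in the grip (wall tops at 359,133 and 191,129, as predicted). I'm lowering it into its bay.

Call:
drive_tool(
  moves=[
    {"x": -0.0005,"y": -0.0017,"z": 0.01,"ax": 0,"ay": 0,"az": 0.004,"jaw": 0},
    {"x": 0,"y": 0,"z": 0.012,"ax": 0,"ay": 0,"az": 0,"jaw": 0},
    {"x": 0,"y": 0,"z": 0.012,"ax": 0,"ay": 0,"az": 0,"jaw": 0},
    {"x": 0,"y": 0,"z": 0.008,"ax": 0,"ay": 0,"az": 0,"jaw": 0},
    {"x": 0,"y": 0,"z": 0.003,"ax": 0,"ay": 0,"az": 0,"jaw": 0},
  ],
)

```text
time_s: 21.12
ee_pos: [0.5828, 0.0429, 0.1195]
ee_rot: [-0.085, -3.138, -0.003]
contact_force: [-0.8, 0.8, -2.9]
width: 0.009
gripper_force: 61.9
```

Call:
drive_tool(
  moves=[
    {"x": 0,"y": 0,"z": 0.007,"ax": 0,"ay": 0,"az": 0,"jaw": 0},
    {"x": 0,"y": 0,"z": 0.007,"ax": 0,"ay": 0,"az": 0,"jaw": 0},
    {"x": 0,"y": 0,"z": 0.007,"ax": 0,"ay": 0,"az": 0,"jaw": 0},
    {"x": 0,"y": 0,"z": 0.006,"ax": 0,"ay": 0,"az": 0,"jaw": 0},
    {"x": 0,"y": 0,"z": 0.004,"ax": 0,"ay": 0,"az": 0,"jaw": 0},
  ],
)

```text
time_s: 21.75
ee_pos: [0.5832, 0.0429, 0.089]
ee_rot: [-0.085, -3.139, -0.003]
contact_force: [-0.2, 0.5, -2.9]
width: 0.009
gripper_force: 61.9
```

Run:
```python
from h import *
s=st(); print(np.round(s["contact_force"],1),np.round(s["torque"],2))
```

```text
t 21.75 p [0.5832 0.0429 0.089 ] r [-8.500e-02 -3.139e+00 -3.000e-03] w 0.009
[-0.2  0.5 -2.9] [ 0.03 -0.06  0.05]
```

Call:
drive_tool(
  moves=[
    {"x": 0,"y": 0,"z": 0.003,"ax": 0,"ay": 0,"az": 0,"jaw": 0},
    {"x": 0,"y": 0,"z": 0,"ax": 0,"ay": 0,"az": 0,"jaw": 0.05},
    {"x": 0,"y": 0,"z": 0,"ax": 0,"ay": 0,"az": 0,"jaw": 0.05},
    {"x": 0,"y": 0,"z": 0,"ax": 0,"ay": 0,"az": 0,"jaw": 0.05},
    {"x": 0,"y": 0,"z": 0,"ax": 0,"ay": 0,"az": 0,"jaw": 0.05},
  ],
)

```text
time_s: 22.38
ee_pos: [0.5836, 0.0429, 0.0868]
ee_rot: [-0.085, -3.14, -0.003]
contact_force: [0.6, 0.3, 0.1]
width: 0.0498
gripper_force: 0.0
```

Call:
drive_tool(
  moves=[
    {"x": 0,"y": 0,"z": -0.01,"ax": 0,"ay": 0,"az": 0,"jaw": 0.05},
    {"x": 0,"y": 0,"z": -0.02,"ax": 0,"ay": 0,"az": 0,"jaw": 0.05},
    {"x": 0,"y": 0,"z": -0.025,"ax": 0,"ay": 0,"az": 0,"jaw": 0.05},
    {"x": 0,"y": 0,"z": -0.02,"ax": 0,"ay": 0,"az": 0,"jaw": 0.05},
    {"x": 0,"y": -0.01,"z": 0,"ax": 0,"ay": 0,"az": 0,"jaw": 0.05},
  ],
)

```text
time_s: 23.0
ee_pos: [0.5846, 0.033, 0.1638]
ee_rot: [0.083, 3.136, 0.004]
contact_force: [-0.6, -0.6, 0.5]
width: 0.0499
gripper_force: 0.0
```

Call:
drive_tool(
  moves=[
    {"x": 0,"y": -0.0227,"z": 0,"ax": 0,"ay": 0,"az": 0,"jaw": 0.05},
    {"x": 0,"y": -0.025,"z": 0,"ax": 0,"ay": 0,"az": 0,"jaw": 0.05},
    {"x": 0,"y": -0.021,"z": 0,"ax": 0,"ay": 0,"az": 0,"jaw": 0.05},
    {"x": 0,"y": -0.01,"z": 0,"ax": 0,"ay": 0,"az": 0,"jaw": 0.05},
    {"x": 0,"y": 0,"z": 0,"ax": 0,"ay": 0,"az": 0,"jaw": 0.05},
  ],
)

```text
time_s: 23.62
ee_pos: [0.5785, -0.0464, 0.1611]
ee_rot: [-0.087, -3.139, -0.004]
contact_force: [0.1, 0.5, 0.4]
width: 0.0499
gripper_force: 0.0
```

Call:
drive_tool(
  moves=[
    {"x": 0,"y": 0,"z": 0,"ax": 0,"ay": 0,"az": 0,"jaw": 0.05},
    {"x": 0,"y": 0,"z": 0,"ax": 0,"ay": 0,"az": 0,"jaw": 0.05},
    {"x": 0,"y": 0,"z": 0,"ax": 0,"ay": 0,"az": 0,"jaw": 0.05},
    {"x": 0,"y": 0,"z": 0,"ax": 0,"ay": 0,"az": 0,"jaw": 0.05},
    {"x": 0,"y": 0,"z": 0,"ax": 0,"ay": 0,"az": 0,"jaw": 0.05},
  ],
)

```text
time_s: 24.25
ee_pos: [0.5787, -0.0456, 0.1613]
ee_rot: [-0.084, -3.14, -0.003]
contact_force: [0.1, 0.3, -1.0]
width: 0.0501
gripper_force: 0.0
```

Run:
```python
from h import *
s=st(); w=grab_frame("wrist"); cv2.imwrite("pics/w6.png",w)
print(proj("wrist",[[.558,-.0455,.104],[.602,-.0455,.104]]).round())
```

```text
t 24.25 p [ 0.5787 -0.0456  0.1613] r [-8.40e-02 -3.14e+00 -3.00e-03] w 0.0501
[[273. 204.]
 [278. 279.]]
```

View pics/w6.png

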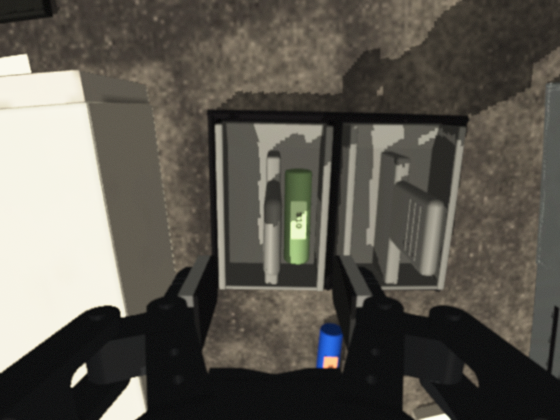

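The left bin is seated back in its bay and the right fin is centred at (272,238). I'll run the same grip and lift.

Call:
drive_tool(
  moves=[
    {"x": 0,"y": 0,"z": 0.015,"ax": 0,"ay": 0,"az": 0,"jaw": 0.05},
    {"x": 0,"y": 0,"z": 0.015,"ax": 0,"ay": 0,"az": 0,"jaw": 0.05},
    {"x": 0,"y": 0,"z": 0.015,"ax": 0,"ay": 0,"az": 0,"jaw": 0.05},
    {"x": 0,"y": 0,"z": 0.015,"ax": 0,"ay": 0,"az": 0,"jaw": 0.05},
    {"x": 0,"y": 0,"z": 0.015,"ax": 0,"ay": 0,"az": 0,"jaw": 0.05},
  ],
)

```text
time_s: 24.92
ee_pos: [0.5784, -0.0456, 0.085]
ee_rot: [-0.085, -3.139, -0.003]
contact_force: [-1.1, 0.0, 0.2]
width: 0.05
gripper_force: 0.0
```

Call:
drive_tool(
  moves=[
    {"x": 0,"y": 0,"z": 0,"ax": 0,"ay": 0,"az": 0,"jaw": 0},
    {"x": 0,"y": 0,"z": 0,"ax": 0,"ay": 0,"az": 0,"jaw": 0},
    {"x": 0,"y": 0,"z": 0,"ax": 0,"ay": 0,"az": 0,"jaw": 0},
    {"x": 0,"y": 0,"z": 0,"ax": 0,"ay": 0,"az": 0,"jaw": 0},
    {"x": 0,"y": 0,"z": 0,"ax": 0,"ay": 0,"az": 0,"jaw": 0},
  ],
)

```text
time_s: 25.55
ee_pos: [0.5785, -0.0456, 0.0864]
ee_rot: [-0.085, -3.14, -0.003]
contact_force: [-0.5, 0.1, -1.7]
width: 0.0093
gripper_force: 62.0
```

Call:
drive_tool(
  moves=[
    {"x": 0,"y": 0,"z": -0.005,"ax": 0,"ay": 0,"az": 0,"jaw": 0},
    {"x": 0,"y": 0,"z": -0.01,"ax": 0,"ay": 0,"az": 0,"jaw": 0},
    {"x": 0,"y": 0,"z": -0.015,"ax": 0,"ay": 0,"az": 0,"jaw": 0},
    {"x": 0,"y": 0,"z": -0.02,"ax": 0,"ay": 0,"az": 0,"jaw": 0},
    {"x": 0,"y": 0,"z": -0.02,"ax": 0,"ay": 0,"az": 0,"jaw": 0},
  ],
)

```text
time_s: 26.18
ee_pos: [0.5789, -0.0458, 0.1581]
ee_rot: [0.085, 3.14, 0.003]
contact_force: [0.8, 0.1, -3.1]
width: 0.009
gripper_force: 61.9
```

Call:
drive_tool(
  moves=[
    {"x": 0,"y": 0,"z": -0.02,"ax": 0,"ay": 0,"az": 0,"jaw": 0},
    {"x": 0,"y": 0,"z": -0.025,"ax": 0,"ay": 0,"az": 0,"jaw": 0},
    {"x": 0,"y": 0,"z": -0.025,"ax": 0,"ay": 0,"az": 0,"jaw": 0},
    {"x": 0,"y": 0,"z": -0.025,"ax": 0,"ay": 0,"az": 0,"jaw": 0},
    {"x": 0,"y": 0,"z": -0.012,"ax": 0,"ay": 0,"az": 0,"jaw": 0},
  ],
)

```text
time_s: 26.8
ee_pos: [0.5795, -0.0461, 0.2659]
ee_rot: [0.085, 3.137, 0.003]
contact_force: [0.4, -0.1, -3.7]
width: 0.0089
gripper_force: 61.9
```

Run:
```python
from h import *
s=st(); plan([.515,0.255,.235],Rd(3.2),15)
```

```text
t 26.8 p [ 0.5795 -0.0461  0.2659] r [8.500e-02 3.137e+00 3.000e-03] w 0.0089
0 [0.0054 0.0198 0.0021] [ 0.     0.    -0.007]
1 [0.0052 0.0198 0.0021] [ 0.     0.    -0.007]
2 [0.0051 0.0199 0.0021] [ 0.     0.    -0.007]
3 [0.0049 0.0199 0.0021] [ 0.     0.    -0.007]
4 [0.0048 0.02   0.0021] [ 0.     0.    -0.007]
5 [0.0046 0.02   0.0021] [ 0.     0.    -0.007]
6 [0.0045 0.02   0.0021] [ 0.     0.    -0.007]
7 [0.0043 0.0201 0.0021] [ 0.     0.    -0.007]
8 [0.0042 0.0201 0.0021] [ 0.     0.    -0.007]
9 [0.004  0.0201 0.0021] [ 0.     0.    -0.007]
10 [0.0039 0.0202 0.0021] [ 0.     0.    -0.007]
11 [0.0037 0.0202 0.0021] [ 0.     0.    -0.007]
12 [0.0036 0.0202 0.0021] [ 0.     0.    -0.007]
13 [0.0034 0.0202 0.0021] [ 0.     0.    -0.007]
14 [0.0033 0.0203 0.0021] [ 0.     0.    -0.007]
```

Call:
drive_tool(
  moves=[
    {"x": 0.0042,"y": 0.0198,"z": 0.002,"ax": 0,"ay": 0,"az": -0.007,"jaw": 0},
    {"x": 0.0042,"y": 0.0198,"z": 0.002,"ax": 0,"ay": 0,"az": -0.007,"jaw": 0},
    {"x": 0.004,"y": 0.0199,"z": 0.002,"ax": 0,"ay": 0,"az": -0.007,"jaw": 0},
    {"x": 0.004,"y": 0.0199,"z": 0.002,"ax": 0,"ay": 0,"az": -0.007,"jaw": 0},
    {"x": 0.0038,"y": 0.02,"z": 0.002,"ax": 0,"ay": 0,"az": -0.007,"jaw": 0},
  ],
)

```text
time_s: 27.42
ee_pos: [0.562, 0.0559, 0.253]
ee_rot: [-0.028, -3.14, -0.003]
contact_force: [0.5, 0.6, -2.5]
width: 0.0098
gripper_force: 61.8
```

Call:
drive_tool(
  moves=[
    {"x": 0.0036,"y": 0.02,"z": 0.002,"ax": 0,"ay": 0,"az": -0.007,"jaw": 0},
    {"x": 0.0035,"y": 0.02,"z": 0.002,"ax": 0,"ay": 0,"az": -0.007,"jaw": 0},
    {"x": 0.0033,"y": 0.0201,"z": 0.002,"ax": 0,"ay": 0,"az": -0.007,"jaw": 0},
    {"x": 0.0032,"y": 0.0201,"z": 0.002,"ax": 0,"ay": 0,"az": -0.007,"jaw": 0},
    {"x": 0.003,"y": 0.0201,"z": 0.002,"ax": 0,"ay": 0,"az": -0.007,"jaw": 0},
  ],
)

```text
time_s: 28.05
ee_pos: [0.5462, 0.1559, 0.2436]
ee_rot: [0.026, -3.141, -0.003]
contact_force: [-0.3, -0.3, -3.1]
width: 0.0093
gripper_force: 61.8
```

Call:
drive_tool(
  moves=[
    {"x": 0.0029,"y": 0.0202,"z": 0.002,"ax": 0,"ay": 0,"az": -0.007,"jaw": 0},
    {"x": 0.0027,"y": 0.0202,"z": 0.002,"ax": 0,"ay": 0,"az": -0.007,"jaw": 0},
    {"x": 0.0026,"y": 0.0202,"z": 0.002,"ax": 0,"ay": 0,"az": -0.007,"jaw": 0},
    {"x": 0.0024,"y": 0.0202,"z": 0.002,"ax": 0,"ay": 0,"az": -0.007,"jaw": 0},
    {"x": 0.0023,"y": 0.0203,"z": 0.002,"ax": 0,"ay": 0,"az": -0.007,"jaw": 0},
  ],
)

```text
time_s: 28.68
ee_pos: [0.5303, 0.2566, 0.2338]
ee_rot: [0.081, -3.14, -0.003]
contact_force: [-0.4, -0.4, -4.8]
width: 0.009
gripper_force: 61.8
```

Call:
drive_tool(
  moves=[
    {"x": 0,"y": 0,"z": 0,"ax": 0,"ay": 0,"az": 0,"jaw": 0},
    {"x": 0,"y": 0,"z": 0.004,"ax": 0,"ay": -0.07,"az": 0,"jaw": 0},
    {"x": 0.0003,"y": 0,"z": 0.004,"ax": 0,"ay": -0.07,"az": 0,"jaw": 0},
    {"x": 0.0006,"y": 0,"z": 0.004,"ax": 0,"ay": -0.14,"az": 0,"jaw": 0},
    {"x": 0.0011,"y": 0,"z": 0.0038,"ax": 0,"ay": -0.14,"az": 0,"jaw": 0},
  ],
)

```text
time_s: 29.3
ee_pos: [0.5305, 0.2548, 0.2183]
ee_rot: [-0.067, 2.717, 0.018]
contact_force: [-0.2, 0.5, -3.3]
width: 0.009
gripper_force: 61.8
```

Run:
```python
from h import *
s=st(); print(np.round(s["qpos"],2)); plan([.527,0.26,.203],Rd(3.2,-1.25),6)
```

```text
t 29.3 p [0.5305 0.2548 0.2183] r [-0.067  2.717  0.018] w 0.009
[ 0.55  0.14 -0.47  0.58 -0.2   0.46]
0 [0.0015 0.0009 0.0021] [-0.001 -0.138 -0.001]
1 [0.0018 0.0009 0.0019] [-0.001 -0.138 -0.001]
2 [0.0021 0.0009 0.0016] [-0.001 -0.138 -0.001]
3 [0.0023 0.0009 0.0013] [-0.001 -0.138 -0.001]
4 [0.0024 0.0009 0.001 ] [-0.001 -0.138 -0.001]
5 [0.0025 0.0009 0.0006] [-0.001 -0.138 -0.001]
```

Call:
drive_tool(
  moves=[
    {"x": 0.0015,"y": 0.001,"z": 0.002,"ax": 0,"ay": -0.138,"az": 0,"jaw": 0},
    {"x": 0.0018,"y": 0.001,"z": 0.002,"ax": 0,"ay": -0.138,"az": 0,"jaw": 0},
    {"x": 0.002,"y": 0.001,"z": 0.0016,"ax": 0,"ay": -0.138,"az": 0,"jaw": 0},
    {"x": 0.0023,"y": 0.001,"z": 0.0013,"ax": 0,"ay": -0.138,"az": 0,"jaw": 0},
    {"x": 0.0024,"y": 0.001,"z": 0.001,"ax": 0,"ay": -0.138,"az": 0,"jaw": 0},
  ],
)

```text
time_s: 29.92
ee_pos: [0.5285, 0.2607, 0.2043]
ee_rot: [-0.055, 2.076, 0.033]
contact_force: [1.9, 1.2, -4.1]
width: 0.0094
gripper_force: 62.0
```

Call:
drive_tool(
  moves=[
    {"x": 0.0025,"y": 0.001,"z": 0.0006,"ax": 0,"ay": -0.138,"az": 0,"jaw": 0},
    {"x": 0,"y": 0,"z": 0,"ax": 0,"ay": 0,"az": 0,"jaw": 0},
    {"x": 0,"y": 0,"z": 0,"ax": 0,"ay": 0,"az": 0,"jaw": 0},
    {"x": 0,"y": 0,"z": 0,"ax": 0,"ay": 0,"az": 0,"jaw": 0},
    {"x": 0,"y": 0,"z": 0,"ax": 0,"ay": 0,"az": 0,"jaw": 0},
  ],
)

```text
time_s: 30.55
ee_pos: [0.5317, 0.2639, 0.2018]
ee_rot: [-0.053, 1.99, 0.036]
contact_force: [0.6, 0.3, -3.1]
width: 0.0093
gripper_force: 62.1
```

Call:
drive_tool(
  moves=[
    {"x": 0,"y": 0,"z": 0,"ax": 0,"ay": 0,"az": 0,"jaw": 0},
    {"x": 0,"y": 0,"z": 0,"ax": 0,"ay": 0,"az": 0,"jaw": 0},
    {"x": 0,"y": 0,"z": 0,"ax": 0,"ay": 0,"az": 0,"jaw": 0},
    {"x": 0,"y": 0,"z": 0,"ax": 0,"ay": 0,"az": 0,"jaw": 0},
    {"x": 0,"y": 0,"z": 0,"ax": 0,"ay": 0,"az": 0,"jaw": 0},
  ],
)

```text
time_s: 31.18
ee_pos: [0.531, 0.2638, 0.2001]
ee_rot: [-0.054, 1.992, 0.035]
contact_force: [1.6, 1.3, -2.3]
width: 0.0091
gripper_force: 62.1
```

Run:
```python
from h import *
s=st(); print(np.round(s["qpos"],2),R.from_rotvec(s["ee_rot"]).as_matrix()[:,2].round(3))
b=grab_frame("top"); cv2.imwrite("pics/t2.png",b)
h=cv2.cvtColor(b,cv2.COLOR_BGR2HSV)
for a,r in blobs(b,(h[...,0]>35)&(h[...,0]<80)&(h[...,1]>70),8,(140,100,330,240)): print("green",a,np.round(r[0]))
for a,r in blobs(b,(h[...,0]<14)&(h[...,1]>140)&(h[...,2]>90),8,(140,100,330,290)): print("or",a,np.round(r[0]))
plan([.515,0.255,.245],Rd(3.2),10)
```

```text
t 31.18 p [0.531  0.2638 0.2001] r [-0.054  1.992  0.035] w 0.0091
[ 0.77  0.27 -1.2  -0.94 -0.65  0.34] [ 0.911  0.05  -0.409]
or 86.0 [189. 104.]
0 [-0.0034 -0.0008 -0.0033] [-0.     0.115 -0.   ]
1 [-0.003  -0.0008 -0.0037] [-0.     0.115 -0.   ]
2 [-0.0026 -0.0008 -0.004 ] [-0.     0.115 -0.   ]
3 [-0.0021 -0.0008 -0.0043] [-0.     0.115 -0.   ]
4 [-0.0016 -0.0008 -0.0045] [-0.     0.115 -0.   ]
5 [-0.0011 -0.0008 -0.0047] [-0.     0.115 -0.   ]
6 [-0.0005 -0.0008 -0.0048] [-0.     0.115 -0.   ]
7 [ 0.     -0.0008 -0.0048] [-0.     0.115 -0.   ]
8 [ 0.0006 -0.0008 -0.0047] [-0.     0.115 -0.   ]
9 [ 0.0011 -0.0008 -0.0046] [-0.     0.115 -0.   ]
```

Call:
drive_tool(
  moves=[
    {"x": -0.003,"y": 0,"z": 0,"ax": 0,"ay": -0.1,"az": 0,"jaw": 0},
    {"x": -0.002,"y": 0,"z": 0,"ax": 0,"ay": -0.1,"az": 0,"jaw": 0},
    {"x": 0,"y": 0,"z": 0,"ax": 0,"ay": 0,"az": 0,"jaw": 0},
    {"x": 0,"y": 0,"z": 0,"ax": 0,"ay": 0,"az": 0,"jaw": 0},
    {"x": 0,"y": 0,"z": 0,"ax": 0,"ay": 0,"az": 0,"jaw": 0},
  ],
)

```text
time_s: 31.85
ee_pos: [0.5431, 0.2762, 0.2114]
ee_rot: [-0.042, 1.822, 0.028]
contact_force: [-0.6, 0.2, -1.1]
width: 0.009
gripper_force: 62.2
```

Run:
```python
from h import *
s=st(); print(np.round(s["qpos"],2),R.from_rotvec(s["ee_rot"]).as_matrix()[:,2].round(3))
cv2.imwrite("pics/w7.png",grab_frame("wrist"))
plan([.515,0.255,.245],Rd(3.2),10)
```

```text
t 31.85 p [0.5431 0.2762 0.2114] r [-0.042  1.822  0.028] w 0.009
[ 0.81  0.49 -1.28 -1.43 -0.74  0.23] [ 0.968  0.041 -0.249]
0 [-0.0025 -0.002  -0.0036] [-0.001  0.132 -0.001]
1 [-0.002  -0.002  -0.0039] [-0.001  0.132 -0.001]
2 [-0.0015 -0.002  -0.0042] [-0.001  0.132 -0.001]
3 [-0.0009 -0.002  -0.0043] [-0.001  0.132 -0.001]
4 [-0.0003 -0.002  -0.0044] [-0.001  0.132 -0.001]
5 [ 0.0003 -0.002  -0.0044] [-0.001  0.132 -0.001]
6 [ 0.0009 -0.002  -0.0043] [-0.001  0.132 -0.001]
7 [ 0.0014 -0.002  -0.0042] [-0.001  0.132 -0.001]
8 [ 0.002 -0.002 -0.004] [-0.001  0.132 -0.001]
9 [ 0.0025 -0.002  -0.0037] [-0.001  0.132 -0.001]
```

View pics/w7.png

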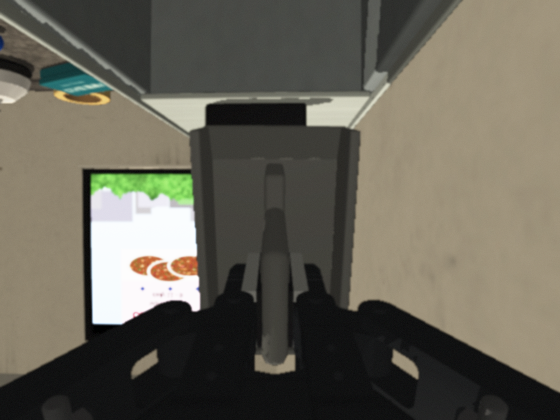

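The picture shows the bin over the well with both lanes empty. I'm levelling it and returning it to the right bay.

Call:
drive_tool(
  moves=[
    {"x": -0.0025,"y": -0.002,"z": -0.0036,"ax": 0,"ay": 0.132,"az": 0,"jaw": 0},
    {"x": -0.002,"y": -0.002,"z": -0.004,"ax": 0,"ay": 0.132,"az": 0,"jaw": 0},
    {"x": -0.0015,"y": -0.002,"z": -0.0042,"ax": 0,"ay": 0.132,"az": 0,"jaw": 0},
    {"x": -0.001,"y": -0.002,"z": -0.0043,"ax": 0,"ay": 0.132,"az": 0,"jaw": 0},
    {"x": -0.0003,"y": -0.002,"z": -0.0044,"ax": 0,"ay": 0.132,"az": 0,"jaw": 0},
  ],
)

```text
time_s: 32.52
ee_pos: [0.5362, 0.2734, 0.2167]
ee_rot: [-0.061, 2.318, 0.02]
contact_force: [1.2, 0.8, -2.3]
width: 0.0092
gripper_force: 62.0
```

Call:
drive_tool(
  moves=[
    {"x": 0.0003,"y": -0.002,"z": -0.0044,"ax": 0,"ay": 0.132,"az": 0,"jaw": 0},
    {"x": 0.001,"y": -0.002,"z": -0.0043,"ax": 0,"ay": 0.132,"az": 0,"jaw": 0},
    {"x": 0.0014,"y": -0.002,"z": -0.0042,"ax": 0,"ay": 0.132,"az": 0,"jaw": 0},
    {"x": 0.002,"y": -0.002,"z": -0.004,"ax": 0,"ay": 0.132,"az": 0,"jaw": 0},
    {"x": 0.0025,"y": -0.002,"z": -0.0037,"ax": 0,"ay": 0.132,"az": 0,"jaw": 0},
  ],
)

```text
time_s: 33.15
ee_pos: [0.5206, 0.2632, 0.2318]
ee_rot: [-0.074, 2.975, 0.0]
contact_force: [1.6, 0.1, -2.7]
width: 0.0093
gripper_force: 61.9
```

Run:
```python
from h import *
s=st(); plan([.5785,-0.0456,.23],Rd(3.0875),15)
```

```text
t 33.15 p [0.5206 0.2632 0.2318] r [-0.074  2.975  0.   ] w 0.0093
0 [-0.0028 -0.0208  0.0007] [0.    0.011 0.007]
1 [-0.0029 -0.0207  0.0006] [0.    0.011 0.007]
2 [-0.0031 -0.0207  0.0006] [0.    0.011 0.007]
3 [-0.0032 -0.0207  0.0006] [0.    0.011 0.007]
4 [-0.0034 -0.0207  0.0006] [0.    0.011 0.007]
5 [-0.0035 -0.0206  0.0005] [0.    0.011 0.007]
6 [-0.0037 -0.0206  0.0005] [0.    0.011 0.007]
7 [-0.0038 -0.0206  0.0005] [0.    0.011 0.007]
8 [-0.004  -0.0206  0.0004] [0.    0.011 0.007]
9 [-0.0041 -0.0205  0.0004] [0.    0.011 0.007]
10 [-0.0042 -0.0205  0.0003] [0.    0.011 0.007]
11 [-0.0044 -0.0205  0.0003] [0.    0.011 0.007]
12 [-0.0045 -0.0204  0.0003] [0.    0.011 0.007]
13 [-0.0047 -0.0204  0.0002] [0.    0.011 0.007]
14 [-0.0048 -0.0204  0.0002] [0.    0.011 0.007]
```

Call:
drive_tool(
  moves=[
    {"x": -0.0028,"y": -0.0208,"z": -0.001,"ax": 0,"ay": 0.011,"az": 0.007,"jaw": 0},
    {"x": -0.0029,"y": -0.0207,"z": -0.001,"ax": 0,"ay": 0.011,"az": 0.007,"jaw": 0},
    {"x": -0.0031,"y": -0.0207,"z": 0,"ax": 0,"ay": 0.011,"az": 0.007,"jaw": 0},
    {"x": -0.0032,"y": -0.0207,"z": 0,"ax": 0,"ay": 0.011,"az": 0.007,"jaw": 0},
    {"x": -0.0034,"y": -0.0207,"z": 0,"ax": 0,"ay": 0.011,"az": 0.007,"jaw": 0},
  ],
)

```text
time_s: 33.78
ee_pos: [0.5393, 0.1596, 0.2353]
ee_rot: [-0.022, 3.028, 0.001]
contact_force: [0.4, -0.1, -1.6]
width: 0.0095
gripper_force: 61.9
```

Call:
drive_tool(
  moves=[
    {"x": -0.0035,"y": -0.0206,"z": 0,"ax": 0,"ay": 0.011,"az": 0.007,"jaw": 0},
    {"x": -0.0037,"y": -0.0206,"z": 0,"ax": 0,"ay": 0.011,"az": 0.007,"jaw": 0},
    {"x": -0.0038,"y": -0.0206,"z": 0,"ax": 0,"ay": 0.011,"az": 0.007,"jaw": 0},
    {"x": -0.004,"y": -0.0206,"z": 0,"ax": 0,"ay": 0.011,"az": 0.007,"jaw": 0},
    {"x": -0.0041,"y": -0.0205,"z": 0,"ax": 0,"ay": 0.011,"az": 0.007,"jaw": 0},
  ],
)

```text
time_s: 34.4
ee_pos: [0.5585, 0.0569, 0.237]
ee_rot: [0.032, 3.083, 0.003]
contact_force: [0.8, 0.3, -1.8]
width: 0.0093
gripper_force: 61.9
```

Call:
drive_tool(
  moves=[
    {"x": -0.0042,"y": -0.0205,"z": 0,"ax": 0,"ay": 0.011,"az": 0.007,"jaw": 0},
    {"x": -0.0044,"y": -0.0205,"z": 0,"ax": 0,"ay": 0.011,"az": 0.007,"jaw": 0},
    {"x": -0.0045,"y": -0.0204,"z": 0,"ax": 0,"ay": 0.011,"az": 0.007,"jaw": 0},
    {"x": -0.0047,"y": -0.0204,"z": 0,"ax": 0,"ay": 0.011,"az": 0.007,"jaw": 0},
    {"x": 0,"y": 0,"z": 0,"ax": 0,"ay": 0,"az": 0,"jaw": 0},
  ],
)

```text
time_s: 35.02
ee_pos: [0.5748, -0.0259, 0.2364]
ee_rot: [0.078, 3.127, 0.004]
contact_force: [-0.3, -0.1, -1.7]
width: 0.0091
gripper_force: 62.0
```

Run:
```python
from h import *
s=st(); plan([.5785,-0.0456,.15],Rd(3.0875),5)
```

```text
t 35.02 p [ 0.5748 -0.0259  0.2364] r [0.078 3.127 0.004] w 0.0091
0 [-0.0007 -0.0039  0.0173] [0.001 0.003 0.001]
1 [-0.0008 -0.0039  0.0173] [0.001 0.003 0.001]
2 [-0.0008 -0.0039  0.0173] [0.001 0.003 0.001]
3 [-0.0009 -0.0039  0.0173] [0.001 0.003 0.001]
4 [-0.0009 -0.0039  0.0173] [0.001 0.003 0.001]
```

Call:
drive_tool(
  moves=[
    {"x": -0.0008,"y": -0.0048,"z": 0.0163,"ax": 0.001,"ay": 0.003,"az": 0.001,"jaw": 0},
    {"x": -0.0008,"y": -0.0049,"z": 0.0163,"ax": 0.001,"ay": 0.003,"az": 0.001,"jaw": 0},
    {"x": -0.0008,"y": -0.0049,"z": 0.0163,"ax": 0.001,"ay": 0.003,"az": 0.001,"jaw": 0},
    {"x": -0.0008,"y": -0.0049,"z": 0.0163,"ax": 0.001,"ay": 0.003,"az": 0.001,"jaw": 0},
    {"x": -0.0008,"y": 0,"z": 0.0163,"ax": 0.001,"ay": 0.003,"az": 0.001,"jaw": 0},
  ],
)

```text
time_s: 35.65
ee_pos: [0.5779, -0.0441, 0.1533]
ee_rot: [-0.083, -3.138, 0.002]
contact_force: [1.3, -0.2, -2.3]
width: 0.0094
gripper_force: 61.9
```

Call:
drive_tool(
  moves=[
    {"x": 0,"y": 0,"z": 0,"ax": 0,"ay": 0,"az": 0,"jaw": 0},
    {"x": 0,"y": 0,"z": 0,"ax": 0,"ay": 0,"az": 0,"jaw": 0},
    {"x": 0,"y": 0,"z": 0,"ax": 0,"ay": 0,"az": 0,"jaw": 0},
    {"x": 0,"y": 0,"z": 0,"ax": 0,"ay": 0,"az": 0,"jaw": 0},
    {"x": 0,"y": 0,"z": 0,"ax": 0,"ay": 0,"az": 0,"jaw": 0},
  ],
)

```text
time_s: 36.28
ee_pos: [0.5783, -0.0439, 0.1552]
ee_rot: [-0.082, -3.139, 0.003]
contact_force: [-0.8, -0.4, -0.8]
width: 0.0092
gripper_force: 61.9
```

Run:
```python
from h import *
s=st(); plan([.5785,-0.0456,.125],Rd(3.0875),1)
```

```text
t 36.27 p [ 0.5783 -0.0439  0.1552] r [-8.200e-02 -3.139e+00  3.000e-03] w 0.0092
1 [-0.0003 -0.0017  0.0302] [-0.002 -0.001  0.002]
```

Call:
drive_tool(
  moves=[
    {"x": -0.0003,"y": -0.0017,"z": 0.01,"ax": 0,"ay": 0,"az": 0.002,"jaw": 0},
    {"x": 0,"y": 0,"z": 0.01,"ax": 0,"ay": 0,"az": 0,"jaw": 0},
    {"x": 0,"y": 0,"z": 0.008,"ax": 0,"ay": 0,"az": 0,"jaw": 0},
    {"x": 0,"y": 0,"z": 0.004,"ax": 0,"ay": 0,"az": 0,"jaw": 0},
    {"x": 0,"y": 0,"z": 0.002,"ax": 0,"ay": 0,"az": 0,"jaw": 0},
  ],
)

```text
time_s: 36.9
ee_pos: [0.5781, -0.0456, 0.1203]
ee_rot: [-0.085, -3.138, 0.003]
contact_force: [-0.1, 0.2, -1.6]
width: 0.009
gripper_force: 61.9
```

Call:
drive_tool(
  moves=[
    {"x": 0,"y": 0,"z": 0.007,"ax": 0,"ay": 0,"az": 0,"jaw": 0},
    {"x": 0,"y": 0,"z": 0.007,"ax": 0,"ay": 0,"az": 0,"jaw": 0},
    {"x": 0,"y": 0,"z": 0.007,"ax": 0,"ay": 0,"az": 0,"jaw": 0},
    {"x": 0,"y": 0,"z": 0.007,"ax": 0,"ay": 0,"az": 0,"jaw": 0},
    {"x": 0,"y": 0,"z": 0.004,"ax": 0,"ay": 0,"az": 0,"jaw": 0},
  ],
)

```text
time_s: 37.52
ee_pos: [0.5778, -0.0457, 0.0881]
ee_rot: [-0.085, -3.138, 0.002]
contact_force: [-0.2, -0.3, -1.2]
width: 0.009
gripper_force: 61.9
```

Call:
drive_tool(
  moves=[
    {"x": 0,"y": 0,"z": 0.0025,"ax": 0,"ay": 0,"az": 0,"jaw": 0},
    {"x": 0,"y": 0,"z": 0,"ax": 0,"ay": 0,"az": 0,"jaw": 0.05},
    {"x": 0,"y": 0,"z": 0,"ax": 0,"ay": 0,"az": 0,"jaw": 0.05},
    {"x": 0,"y": 0,"z": 0,"ax": 0,"ay": 0,"az": 0,"jaw": 0.05},
    {"x": 0,"y": 0,"z": 0,"ax": 0,"ay": 0,"az": 0,"jaw": 0.05},
  ],
)

```text
time_s: 38.15
ee_pos: [0.5783, -0.0457, 0.0864]
ee_rot: [-0.085, -3.139, 0.003]
contact_force: [1.0, 0.2, -0.0]
width: 0.0504
gripper_force: 0.0
```

Call:
drive_tool(
  moves=[
    {"x": 0,"y": 0,"z": -0.01,"ax": 0,"ay": 0,"az": 0,"jaw": 0.05},
    {"x": 0,"y": 0,"z": -0.025,"ax": 0,"ay": 0,"az": 0,"jaw": 0.05},
    {"x": 0,"y": 0,"z": -0.03,"ax": 0,"ay": 0,"az": 0,"jaw": 0.05},
    {"x": 0,"y": 0,"z": -0.03,"ax": 0,"ay": 0,"az": 0,"jaw": 0.05},
    {"x": 0,"y": 0,"z": -0.025,"ax": 0,"ay": 0,"az": 0,"jaw": 0.05},
  ],
)

```text
time_s: 38.78
ee_pos: [0.5788, -0.0456, 0.2084]
ee_rot: [-0.086, -3.14, 0.003]
contact_force: [0.0, -0.2, -0.5]
width: 0.05
gripper_force: 0.0
```

Run:
```python
from h import *
s=st(); plan([.385,-.26,.2],Rd(1.571),10)
```

```text
t 38.77 p [ 0.5788 -0.0456  0.2084] r [-8.60e-02 -3.14e+00  3.00e-03] w 0.05
0 [ 0.0182 -0.0225  0.0009] [-0.     0.     0.152]
1 [ 0.0146 -0.025   0.0009] [-0.     0.     0.152]
2 [ 0.0106 -0.0269  0.0009] [-0.     0.     0.152]
3 [ 0.0065 -0.0282  0.0009] [-0.     0.     0.152]
4 [ 0.0021 -0.0288  0.0009] [-0.     0.     0.152]
5 [-0.0022 -0.0288  0.0009] [-0.     0.     0.152]
6 [-0.0066 -0.0281  0.0009] [-0.     0.     0.152]
7 [-0.0107 -0.0268  0.0009] [-0.     0.     0.152]
8 [-0.0147 -0.0249  0.0008] [-0.     0.     0.152]
9 [-0.0183 -0.0224  0.0008] [-0.     0.     0.152]
```

Call:
drive_tool(
  moves=[
    {"x": 0.0182,"y": -0.0225,"z": 0,"ax": 0,"ay": 0,"az": 0.152,"jaw": 0.05},
    {"x": 0.0146,"y": -0.025,"z": 0,"ax": 0,"ay": 0,"az": 0.152,"jaw": 0.05},
    {"x": 0.0106,"y": -0.0269,"z": 0,"ax": 0,"ay": 0,"az": 0.152,"jaw": 0.05},
    {"x": 0.0065,"y": -0.0282,"z": 0,"ax": 0,"ay": 0,"az": 0.152,"jaw": 0.05},
    {"x": 0.002,"y": -0.0288,"z": 0,"ax": 0,"ay": 0,"az": 0.152,"jaw": 0.05},
  ],
)

```text
time_s: 39.4
ee_pos: [0.481, -0.1535, 0.2075]
ee_rot: [-1.251, -2.882, 0.003]
contact_force: [0.5, -0.7, 0.1]
width: 0.0498
gripper_force: 0.0
```

Call:
drive_tool(
  moves=[
    {"x": -0.0022,"y": -0.0288,"z": 0,"ax": 0,"ay": 0,"az": 0.152,"jaw": 0.05},
    {"x": -0.0066,"y": -0.0281,"z": 0,"ax": 0,"ay": 0,"az": 0.152,"jaw": 0.05},
    {"x": -0.0107,"y": -0.0268,"z": 0,"ax": 0,"ay": 0,"az": 0.152,"jaw": 0.05},
    {"x": -0.0147,"y": -0.0249,"z": 0,"ax": 0,"ay": 0,"az": 0.152,"jaw": 0.05},
    {"x": -0.0183,"y": -0.0224,"z": 0,"ax": 0,"ay": 0,"az": 0.152,"jaw": 0.05},
  ],
)

```text
time_s: 40.02
ee_pos: [0.3838, -0.2605, 0.2078]
ee_rot: [2.23, 2.211, -0.004]
contact_force: [0.6, -0.5, -0.0]
width: 0.0499
gripper_force: 0.0
```

Call:
drive_tool(
  moves=[
    {"x": 0,"y": 0,"z": 0,"ax": 0,"ay": 0,"az": 0,"jaw": 0.035},
    {"x": 0,"y": 0,"z": 0,"ax": 0,"ay": 0,"az": 0,"jaw": 0.035},
    {"x": 0,"y": 0,"z": 0,"ax": 0,"ay": 0,"az": 0,"jaw": 0.035},
    {"x": 0,"y": 0,"z": 0,"ax": 0,"ay": 0,"az": 0,"jaw": 0.035},
    {"x": 0,"y": 0,"z": 0,"ax": 0,"ay": 0,"az": 0,"jaw": 0.035},
  ],
)

```text
time_s: 40.65
ee_pos: [0.3847, -0.2594, 0.2069]
ee_rot: [-2.224, -2.218, 0.004]
contact_force: [-0.3, -0.0, 0.7]
width: 0.0353
gripper_force: 0.0
```

```bash
cat >> h.py <<'E'
def orange(w): h=cv2.cvtColor(w,cv2.COLOR_BGR2HSV); return ((h[...,0]<16)|(h[...,0]>176))&(h[...,1]>120)&(h[...,2]>110)
def rolls(zc,name="wrist"):
    c=get_calibration(name); w=grab_frame(name)
    for a,r in blobs(w,cv2.morphologyEx(orange(w).astype(np.uint8),cv2.MORPH_CLOSE,np.ones((15,15))),300):
        b=ray(name,cv2.boxPoints(r),zc,c); e0=b[1]-b[0]; e1=b[2]-b[1]
        L=e0 if np.linalg.norm(e0)>np.linalg.norm(e1) else e1
        print("px",np.round(r[0]),"area",a,"xy",ray(name,[r[0]],zc,c)[0,:2].round(4),"len",np.linalg.norm(e0).round(3),np.linalg.norm(e1).round(3),"ang",np.arctan2(L[1],L[0]).round(3))
    return w
E
python3 - <<'E'
from h import *
s=st(); w=rolls(.0145); cv2.imwrite("pics/w8.png",w)
t=grab_frame("top");cv2.imwrite("pics/t3.png",t)
for a,r in blobs(t,orange(t),40):print("top",a,np.round(r[0]),ray("top",[r[0]],.0145)[0,:2].round(3))
E
```

```text
t 40.65 p [ 0.3847 -0.2594  0.2069] r [-2.224 -2.218  0.004] w 0.0353
px [123. 188.] area 56168.0 xy [ 0.2429 -0.26  ] len 0.214 0.36 ang -1.57
px [278. 173.] area 1642.0 xy [ 0.387  -0.2463] len 0.076 0.019 ang 1.52
px [145. 402.] area 537.5 xy [ 0.2365 -0.5073] len 0.082 0.019 ang 0.881
top 3739.0 [508. 374.] [ 0.113 -0.636]
top 2858.0 [506. 311.] [ 0.282 -0.638]
top 2427.0 [314. 305.] [ 0.282 -0.106]
top 1871.5 [252. 304.] [0.28 0.07]
top 1869.5 [436.  18.] [ 1.147 -0.46 ]
top 1805.5 [378.  17.] [ 1.145 -0.284]
top 1764.0 [318.  53.] [ 1.027 -0.105]
top 1762.0 [378.  55.] [ 1.026 -0.284]
top 1720.5 [320.  16.] [ 1.143 -0.106]
top 1694.5 [371. 309.] [ 0.276 -0.265]
top 1684.5 [260.  52.] [1.025 0.069]
top 1653.5 [262.  16.] [1.141 0.07 ]
top 1649.5 [202. 365.] [0.114 0.201]
top 1598.0 [436.  56.] [ 1.025 -0.459]
top 1372.5 [206. 302.] [0.283 0.2  ]
top 1170.5 [460. 372.] [ 0.114 -0.506]
top 1064.5 [548. 312.] [ 0.284 -0.755]
top 1003.0 [550. 376.] [ 0.115 -0.75 ]
top 969.5 [490.  18.] [ 1.149 -0.618]
top 771.0 [217.  51.] [1.025 0.2  ]
top 691.0 [218.  15.] [1.139 0.2  ]
top 641.5 [330. 368.] [ 0.115 -0.153]
top 558.0 [509. 414.] [ 0.011 -0.635]
top 450.5 [200. 409.] [-0.002  0.201]
top 376.0 [358. 356.] [ 0.148 -0.23 ]
top 365.0 [457. 413.] [ 0.009 -0.496]
top 177.0 [228. 340.] [0.18  0.133]
top 175.5 [364. 268.] [ 0.389 -0.245]
top 156.5 [171. 268.] [0.374 0.304]
top 107.5 [190. 101.] [0.866 0.274]
top 105.0 [552. 415.] [ 0.014 -0.749]
top 45.5 [553.  86.] [ 0.939 -0.798]
```

Call:
drive_tool(
  moves=[
    {"x": 0.0066,"y": 0.0012,"z": 0.03,"ax": 0,"ay": 0,"az": 0.024,"jaw": 0.035},
    {"x": 0.0066,"y": 0.0012,"z": 0.03,"ax": 0,"ay": 0,"az": 0.024,"jaw": 0.035},
    {"x": 0,"y": 0,"z": 0.03,"ax": 0,"ay": 0,"az": 0,"jaw": 0.035},
    {"x": 0,"y": 0,"z": 0.03,"ax": 0,"ay": 0,"az": 0,"jaw": 0.035},
    {"x": 0,"y": 0,"z": 0.02,"ax": 0,"ay": 0,"az": 0,"jaw": 0.035},
  ],
)

```text
time_s: 41.38
ee_pos: [0.3862, -0.2464, 0.0657]
ee_rot: [-2.277, -2.162, 0.005]
contact_force: [-0.4, -0.4, 0.3]
width: 0.0348
gripper_force: 0.0
```

Run:
```python
from h import *
st(); plan([.387,-.2463,.023],Rd(1.52),5); rolls(.0145)
```

```text
t 41.38 p [ 0.3862 -0.2464  0.0657] r [-2.277 -2.162  0.005] w 0.0348
5 [0.     0.0002 0.0085] [-0.001  0.    -0.   ]
px [112. 190.] area 45916.0 xy [ 0.3029 -0.2131] len 0.105 0.206 ang -1.661
px [276. 242.] area 5106.0 xy [ 0.3862 -0.2461] len 0.02 0.079 ang -1.606
px [145. 402.] area 684.5 xy [ 0.299  -0.3499] len 0.048 0.013 ang 0.831
```

Call:
drive_tool(
  moves=[
    {"x": 0,"y": 0,"z": 0.012,"ax": 0,"ay": 0,"az": 0,"jaw": 0.035},
    {"x": 0,"y": 0,"z": 0.012,"ax": 0,"ay": 0,"az": 0,"jaw": 0.035},
    {"x": 0,"y": 0,"z": 0.011,"ax": 0,"ay": 0,"az": 0,"jaw": 0.035},
    {"x": 0,"y": 0,"z": 0.008,"ax": 0,"ay": 0,"az": 0,"jaw": 0.035},
    {"x": 0,"y": 0,"z": 0,"ax": 0,"ay": 0,"az": 0,"jaw": 0.0},
  ],
)

```text
time_s: 42.05
ee_pos: [0.3862, -0.2466, 0.0234]
ee_rot: [-2.277, -2.162, 0.004]
contact_force: [-0.1, 0.8, -0.2]
width: 0.0173
gripper_force: 0.0
```

Call:
drive_tool(
  moves=[
    {"x": 0,"y": 0,"z": 0,"ax": 0,"ay": 0,"az": 0,"jaw": 0},
    {"x": 0,"y": 0,"z": 0,"ax": 0,"ay": 0,"az": 0,"jaw": 0},
    {"x": 0,"y": 0,"z": 0,"ax": 0,"ay": 0,"az": 0,"jaw": 0},
    {"x": 0,"y": 0,"z": 0,"ax": 0,"ay": 0,"az": 0,"jaw": 0},
    {"x": 0,"y": 0,"z": -0.005,"ax": 0,"ay": 0,"az": 0,"jaw": 0},
  ],
)

```text
time_s: 42.68
ee_pos: [0.3863, -0.2467, 0.0289]
ee_rot: [-2.277, -2.163, 0.004]
contact_force: [-0.8, 0.0, -1.4]
width: 0.0146
gripper_force: 59.8
```

Call:
drive_tool(
  moves=[
    {"x": 0,"y": 0,"z": -0.03,"ax": 0,"ay": 0,"az": 0,"jaw": 0},
    {"x": 0,"y": 0,"z": -0.04,"ax": 0,"ay": 0,"az": 0,"jaw": 0},
    {"x": 0,"y": 0,"z": -0.04,"ax": 0,"ay": 0,"az": 0,"jaw": 0},
    {"x": 0,"y": 0,"z": -0.04,"ax": 0,"ay": 0,"az": 0,"jaw": 0},
    {"x": 0,"y": 0,"z": -0.04,"ax": 0,"ay": 0,"az": 0,"jaw": 0},
  ],
)

```text
time_s: 43.3
ee_pos: [0.3867, -0.2464, 0.2207]
ee_rot: [2.278, 2.163, -0.004]
contact_force: [0.9, -0.1, -0.9]
width: 0.0146
gripper_force: 59.9
```

Run:
```python
from h import *
s=st(); print(s["gripper_force"]); plan([.36,.1,.22],Rd(1.64),10); plan([.555,.262,.22],Rd(1.64),10,[.36,.1,.22],Rd(1.64))
```

```text
t 43.3 p [ 0.3867 -0.2464  0.2207] r [ 2.278  2.163 -0.004] w 0.0146
59.86354172229767
0 [ 0.0345 -0.0045  0.    ] [-0.     0.    -0.012]
1 [ 0.0345 -0.004   0.    ] [-0.     0.    -0.012]
2 [ 0.0346 -0.0036  0.    ] [-0.     0.    -0.012]
3 [ 0.0346 -0.0032  0.    ] [-0.     0.    -0.012]
4 [ 0.0346 -0.0028  0.    ] [-0.     0.    -0.012]
5 [ 0.0347 -0.0024  0.    ] [-0.     0.    -0.012]
6 [ 0.0347 -0.0019  0.    ] [-0.     0.    -0.012]
7 [ 0.0347 -0.0015  0.    ] [-0.     0.    -0.012]
8 [ 0.0347 -0.0011  0.0001] [-0.     0.    -0.012]
9 [ 0.0347 -0.0007  0.0001] [-0.     0.    -0.012]
10 [0.0148 0.0206 0.    ] [0. 0. 0.]
```

Call:
drive_tool(
  moves=[
    {"x": 0.0345,"y": -0.0045,"z": 0,"ax": 0,"ay": 0,"az": -0.012,"jaw": 0},
    {"x": 0.0345,"y": -0.004,"z": 0,"ax": 0,"ay": 0,"az": -0.012,"jaw": 0},
    {"x": 0.0346,"y": -0.0036,"z": 0,"ax": 0,"ay": 0,"az": -0.012,"jaw": 0},
    {"x": 0.0346,"y": -0.0032,"z": 0,"ax": 0,"ay": 0,"az": -0.012,"jaw": 0},
    {"x": 0.0346,"y": -0.0028,"z": 0,"ax": 0,"ay": 0,"az": -0.012,"jaw": 0},
  ],
)

```text
time_s: 43.92
ee_pos: [0.3733, -0.0723, 0.219]
ee_rot: [2.212, 2.231, -0.003]
contact_force: [0.8, 0.4, -1.1]
width: 0.0145
gripper_force: 60.0
```

Call:
drive_tool(
  moves=[
    {"x": 0.0347,"y": -0.0024,"z": 0,"ax": 0,"ay": 0,"az": -0.012,"jaw": 0},
    {"x": 0.0347,"y": -0.002,"z": 0,"ax": 0,"ay": 0,"az": -0.012,"jaw": 0},
    {"x": 0.0347,"y": -0.0015,"z": 0,"ax": 0,"ay": 0,"az": -0.012,"jaw": 0},
    {"x": 0.0347,"y": -0.001,"z": 0,"ax": 0,"ay": 0,"az": -0.012,"jaw": 0},
    {"x": 0.0347,"y": -0.0007,"z": 0,"ax": 0,"ay": 0,"az": -0.012,"jaw": 0},
  ],
)

```text
time_s: 44.55
ee_pos: [0.3601, 0.1009, 0.2188]
ee_rot: [2.144, 2.296, -0.003]
contact_force: [-0.0, 0.3, -1.5]
width: 0.0144
gripper_force: 60.0
```

Call:
drive_tool(
  moves=[
    {"x": 0.0148,"y": 0.0216,"z": 0,"ax": 0,"ay": 0,"az": 0,"jaw": 0},
    {"x": 0.0148,"y": 0.0216,"z": 0,"ax": 0,"ay": 0,"az": 0,"jaw": 0},
    {"x": 0.0148,"y": 0.0216,"z": 0,"ax": 0,"ay": 0,"az": 0,"jaw": 0},
    {"x": 0.0148,"y": 0.0216,"z": 0,"ax": 0,"ay": 0,"az": 0,"jaw": 0},
    {"x": 0.0148,"y": 0.0216,"z": 0,"ax": 0,"ay": 0,"az": 0,"jaw": 0},
  ],
)

```text
time_s: 45.18
ee_pos: [0.4635, 0.1815, 0.2183]
ee_rot: [-2.144, -2.296, 0.004]
contact_force: [0.8, -0.3, -1.2]
width: 0.0143
gripper_force: 60.0
```

Call:
drive_tool(
  moves=[
    {"x": 0.0148,"y": 0.0216,"z": 0,"ax": 0,"ay": 0,"az": 0,"jaw": 0},
    {"x": 0.0148,"y": 0.0216,"z": 0,"ax": 0,"ay": 0,"az": 0,"jaw": 0},
    {"x": 0.0148,"y": 0.0216,"z": 0,"ax": 0,"ay": 0,"az": 0,"jaw": 0},
    {"x": 0.0148,"y": 0.015,"z": 0,"ax": 0,"ay": 0,"az": 0,"jaw": 0},
    {"x": 0.0148,"y": 0.015,"z": 0,"ax": 0,"ay": 0,"az": 0,"jaw": 0},
  ],
)

```text
time_s: 45.8
ee_pos: [0.553, 0.2618, 0.2179]
ee_rot: [-2.144, -2.296, 0.005]
contact_force: [0.1, -1.3, -0.8]
width: 0.0147
gripper_force: 60.0
```

Call:
drive_tool(
  moves=[
    {"x": 0,"y": 0,"z": 0,"ax": 0,"ay": 0,"az": 0,"jaw": 0},
    {"x": 0,"y": 0,"z": 0,"ax": 0,"ay": 0,"az": 0,"jaw": 0},
    {"x": 0,"y": 0,"z": 0,"ax": 0,"ay": 0,"az": 0,"jaw": 0},
    {"x": 0,"y": 0,"z": 0,"ax": 0,"ay": 0,"az": 0,"jaw": 0},
    {"x": 0,"y": 0,"z": 0,"ax": 0,"ay": 0,"az": 0,"jaw": 0},
  ],
)

```text
time_s: 46.42
ee_pos: [0.5525, 0.2611, 0.218]
ee_rot: [-2.144, -2.296, 0.004]
contact_force: [0.3, 0.0, -1.1]
width: 0.0145
gripper_force: 60.0
```

Run:
```python
from h import *
s=st(); w=grab_frame("wrist"); cv2.imwrite("pics/w9.png",w)
o=np.array([.574,.266]);a=.07;M=np.array([[np.cos(a),-np.sin(a)],[np.sin(a),np.cos(a)]])
print(proj("wrist",[[*(o+M@p),.105] for p in ([-.07,-.07],[-.07,.07],[.065,.07],[.065,-.07])]).round().tolist())
```

```text
t 46.42 p [0.5525 0.2611 0.218 ] r [-2.144 -2.296  0.004] w 0.0145
[[212.0, 296.0], [201.0, 102.0], [408.0, 103.0], [390.0, 295.0]]
```

View pics/w9.png

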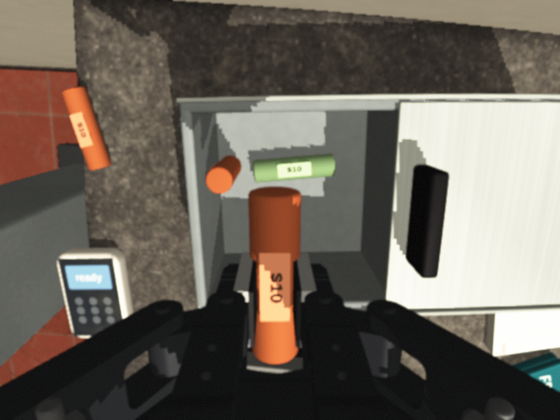

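The view shows the well holding the orange roll (222,173) and the green roll (293,167), with the held roll centred over it. The stray counter roll is at (86,130). I'm lowering and releasing the held one.

Call:
drive_tool(
  moves=[
    {"x": -0.005,"y": 0.006,"z": 0.025,"ax": 0,"ay": 0,"az": 0,"jaw": 0},
    {"x": -0.005,"y": 0.006,"z": 0.025,"ax": 0,"ay": 0,"az": 0,"jaw": 0},
    {"x": 0,"y": 0,"z": 0.025,"ax": 0,"ay": 0,"az": 0,"jaw": 0},
    {"x": 0,"y": 0,"z": 0.025,"ax": 0,"ay": 0,"az": 0,"jaw": 0},
    {"x": 0,"y": 0,"z": 0.01,"ax": 0,"ay": 0,"az": 0,"jaw": 0},
  ],
)

```text
time_s: 47.1
ee_pos: [0.5641, 0.2515, 0.1062]
ee_rot: [-2.143, -2.295, 0.008]
contact_force: [-0.1, -0.3, -1.3]
width: 0.0145
gripper_force: 60.0
```

Call:
drive_tool(
  moves=[
    {"x": 0,"y": 0,"z": 0,"ax": 0,"ay": 0,"az": 0,"jaw": 0},
    {"x": 0,"y": 0,"z": 0,"ax": 0,"ay": 0,"az": 0,"jaw": 0.045},
    {"x": 0,"y": 0,"z": 0,"ax": 0,"ay": 0,"az": 0,"jaw": 0.045},
    {"x": 0,"y": 0,"z": 0,"ax": 0,"ay": 0,"az": 0,"jaw": 0.045},
    {"x": 0,"y": 0,"z": 0,"ax": 0,"ay": 0,"az": 0,"jaw": 0.045},
  ],
)

```text
time_s: 47.72
ee_pos: [0.5654, 0.2521, 0.1083]
ee_rot: [-2.144, -2.296, 0.003]
contact_force: [0.1, -0.5, -0.5]
width: 0.045
gripper_force: 0.0
```

Call:
drive_tool(
  moves=[
    {"x": 0,"y": 0,"z": -0.02,"ax": 0,"ay": 0,"az": 0,"jaw": 0.045},
    {"x": 0,"y": 0,"z": -0.03,"ax": 0,"ay": 0,"az": 0,"jaw": 0.045},
    {"x": 0,"y": 0,"z": -0.03,"ax": 0,"ay": 0,"az": 0,"jaw": 0.045},
    {"x": 0,"y": 0,"z": -0.03,"ax": 0,"ay": 0,"az": 0,"jaw": 0.045},
    {"x": 0,"y": 0,"z": 0,"ax": 0,"ay": 0,"az": 0,"jaw": 0.045},
  ],
)

```text
time_s: 48.35
ee_pos: [0.567, 0.253, 0.2207]
ee_rot: [2.143, 2.295, 0.005]
contact_force: [0.9, 0.1, 0.2]
width: 0.0451
gripper_force: 0.0
```

Run:
```python
from h import *
s=st(); rolls(.0125); plan([.375,.29,.15],Rd(1.8),10)
```

```text
t 48.35 p [0.567  0.253  0.2207] r [2.143 2.295 0.005] w 0.0451
px [ 47. 123.] area 7458.5 xy [0.3507 0.2971] len 0.104 0.088 ang 1.448
px [ 27. 342.] area 1431.0 xy [0.3002 0.0538] len 0.113 0.027 ang 0.706
px [274. 192.] area 1403.0 xy [0.5672 0.2457] len 0.074 0.021 ang 1.631
px [206. 167.] area 706.5 xy [0.5009 0.265 ] len 0.038 0.025 ang 0.211
0 [ 0.005  -0.0188  0.0069] [ 0.     0.    -0.016]
1 [ 0.0054 -0.0187  0.0069] [ 0.     0.    -0.016]
2 [ 0.0057 -0.0186  0.0069] [ 0.     0.    -0.016]
3 [ 0.0059 -0.0185  0.0069] [ 0.     0.    -0.016]
4 [ 0.0062 -0.0184  0.0069] [ 0.     0.    -0.016]
5 [ 0.0065 -0.0183  0.0069] [ 0.     0.    -0.016]
6 [ 0.0068 -0.0182  0.0069] [ 0.     0.    -0.016]
7 [ 0.0071 -0.0181  0.0069] [ 0.     0.    -0.016]
8 [ 0.0074 -0.018   0.0069] [ 0.     0.    -0.016]
9 [ 0.0077 -0.0179  0.0069] [ 0.     0.    -0.016]
```

Call:
drive_tool(
  moves=[
    {"x": 0.005,"y": -0.0188,"z": 0,"ax": 0,"ay": 0,"az": -0.022,"jaw": 0.045},
    {"x": 0.0054,"y": -0.0187,"z": 0,"ax": 0,"ay": 0,"az": -0.022,"jaw": 0.045},
    {"x": 0.0057,"y": -0.0186,"z": 0,"ax": 0,"ay": 0,"az": -0.022,"jaw": 0.045},
    {"x": 0.006,"y": -0.0185,"z": 0,"ax": 0,"ay": 0,"az": -0.022,"jaw": 0.045},
    {"x": 0.0062,"y": -0.0184,"z": 0,"ax": 0,"ay": 0,"az": -0.022,"jaw": 0.045},
  ],
)

```text
time_s: 49.02
ee_pos: [0.4682, 0.2696, 0.2165]
ee_rot: [-2.013, -2.41, 0.008]
contact_force: [-0.3, -0.1, 0.1]
width: 0.0452
gripper_force: 0.0
```

Call:
drive_tool(
  moves=[
    {"x": 0.0065,"y": -0.0183,"z": 0,"ax": 0,"ay": 0,"az": -0.022,"jaw": 0.045},
    {"x": 0.0068,"y": -0.0182,"z": 0,"ax": 0,"ay": 0,"az": -0.022,"jaw": 0.045},
    {"x": 0.0071,"y": -0.0181,"z": 0.02,"ax": 0,"ay": 0,"az": -0.022,"jaw": 0.045},
    {"x": 0.0074,"y": -0.018,"z": 0.025,"ax": 0,"ay": 0,"az": -0.022,"jaw": 0.045},
    {"x": 0.0077,"y": -0.0179,"z": 0.02,"ax": 0,"ay": 0,"az": -0.022,"jaw": 0.045},
  ],
)

```text
time_s: 49.65
ee_pos: [0.3721, 0.2844, 0.1524]
ee_rot: [-1.877, -2.518, 0.004]
contact_force: [0.4, 1.0, -0.1]
width: 0.0451
gripper_force: 0.0
```

Call:
drive_tool(
  moves=[
    {"x": 0,"y": 0,"z": 0,"ax": 0,"ay": 0,"az": 0,"jaw": 0.045},
    {"x": 0,"y": 0,"z": 0,"ax": 0,"ay": 0,"az": 0,"jaw": 0.045},
    {"x": 0,"y": 0,"z": 0,"ax": 0,"ay": 0,"az": 0,"jaw": 0.045},
    {"x": 0,"y": 0,"z": 0,"ax": 0,"ay": 0,"az": 0,"jaw": 0.045},
    {"x": 0,"y": 0,"z": 0,"ax": 0,"ay": 0,"az": 0,"jaw": 0.045},
  ],
)

```text
time_s: 50.28
ee_pos: [0.374, 0.2845, 0.1535]
ee_rot: [-1.88, -2.517, 0.003]
contact_force: [0.2, 0.4, 0.7]
width: 0.0448
gripper_force: 0.0
```

Run:
```python
from h import *
s=st(); w=rolls(.0125); cv2.imwrite("pics/w10.png",w); print(proj("wrist",[[.374,.304,.0125]]).round())
```

```text
t 50.27 p [0.374  0.2845 0.1535] r [-1.88  -2.517  0.003] w 0.0448
px [148. 162.] area 40012.0 xy [0.2719 0.2868] len 0.25 0.208 ang 1.655
px [499. 302.] area 1266.5 xy [0.5851 0.2532] len 0.052 0.031 ang 1.21
px [137. 404.] area 1037.5 xy [0.3042 0.0561] len 0.074 0.029 ang 1.19
[[283. 178.]]
```

Run:
```python
from h import *
w=cv2.imread("pics/w10.png"); h=cv2.cvtColor(w,cv2.COLOR_BGR2HSV); print(h[178,268:300:6].tolist(),h[178,180:230:12].tolist())
m=(h[...,0]<18)&(h[...,2]>150)
m=cv2.morphologyEx(m.astype(np.uint8),cv2.MORPH_OPEN,np.ones((3,3)))
for a,r in blobs(w,m,200,(200,80,380,280)):
    b=ray("wrist",cv2.boxPoints(r),.0105); print(a,np.round(r[0]),ray("wrist",[r[0]],.0125)[0].round(4),[np.linalg.norm(b[i+1]-b[i]).round(3) for i in(0,1)],[np.arctan2(*(b[i+1]-b[i])[1::-1]).round(3) for i in (0,1)])
```

```text
[[8, 177, 140], [26, 63, 255], [12, 133, 234], [26, 60, 255], [12, 175, 246], [18, 51, 155]] [[30, 15, 70], [23, 15, 68], [6, 164, 182], [6, 160, 182], [7, 160, 183]]
10929.0 [242. 180.] [0.3447 0.2938 0.0125] [np.float64(0.061), np.float64(0.157)] [np.float64(0.285), np.float64(-1.275)]
2564.0 [283. 182.] [0.3746 0.3006 0.0125] [np.float64(0.021), np.float64(0.079)] [np.float64(0.301), np.float64(-1.254)]
```

Call:
drive_tool(
  moves=[
    {"x": 0.0077,"y": 0.0026,"z": 0.03,"ax": 0,"ay": 0,"az": -0.015,"jaw": 0.045},
    {"x": 0.0076,"y": 0.0025,"z": 0.03,"ax": 0,"ay": 0,"az": -0.014,"jaw": 0.045},
    {"x": 0,"y": 0,"z": 0.03,"ax": 0,"ay": 0,"az": 0,"jaw": 0.045},
    {"x": 0,"y": 0,"z": 0.0,"ax": 0,"ay": 0,"az": 0,"jaw": 0.045},
    {"x": 0,"y": 0,"z": 0,"ax": 0,"ay": 0,"az": 0,"jaw": 0.045},
  ],
)

```text
time_s: 50.95
ee_pos: [0.3742, 0.3007, 0.0639]
ee_rot: [-1.842, -2.544, 0.003]
contact_force: [0.7, -0.1, 0.1]
width: 0.0449
gripper_force: 0.0
```

Run:
```python
from h import *
st(); w=grab_frame("wrist"); h=cv2.cvtColor(w,cv2.COLOR_BGR2HSV)
m=(h[...,0]<18)&(h[...,2]>150)
m=cv2.morphologyEx(m.astype(np.uint8),cv2.MORPH_OPEN,np.ones((3,3)))
print(proj("wrist",[[.3746,.3006,.0125]]).round())
for a,r in blobs(w,m,400,(200,120,360,330)):
    print(a,np.round(r[0]),ray("wrist",[r[0]],.0125)[0].round(4),np.round(r[1]))
```

```text
t 50.95 p [0.3742 0.3007 0.0639] r [-1.842 -2.544  0.003] w 0.0449
[[275. 243.]]
8264.5 [242. 204.] [0.3512 0.3155 0.0125] [169.  83.]
4949.0 [276. 243.] [0.3752 0.301  0.0125] [136.  39.]
```

Aligned. I'm descending to grip and lift it.

Call:
drive_tool(
  moves=[
    {"x": 0,"y": 0.001,"z": 0.014,"ax": 0,"ay": 0,"az": 0,"jaw": 0.045},
    {"x": 0,"y": 0,"z": 0.014,"ax": 0,"ay": 0,"az": 0,"jaw": 0.045},
    {"x": 0,"y": 0,"z": 0.01,"ax": 0,"ay": 0,"az": 0,"jaw": 0.045},
    {"x": 0,"y": 0,"z": 0.005,"ax": 0,"ay": 0,"az": 0,"jaw": 0.045},
    {"x": 0,"y": 0,"z": 0,"ax": 0,"ay": 0,"az": 0,"jaw": 0},
  ],
)

```text
time_s: 51.62
ee_pos: [0.3742, 0.3004, 0.0196]
ee_rot: [-1.842, -2.544, 0.006]
contact_force: [-0.2, 0.4, 0.4]
width: 0.0281
gripper_force: 0.0
```

Call:
drive_tool(
  moves=[
    {"x": 0,"y": 0,"z": 0,"ax": 0,"ay": 0,"az": 0,"jaw": 0},
    {"x": 0,"y": 0,"z": 0,"ax": 0,"ay": 0,"az": 0,"jaw": 0},
    {"x": 0,"y": 0,"z": 0,"ax": 0,"ay": 0,"az": 0,"jaw": 0},
    {"x": 0,"y": 0,"z": 0,"ax": 0,"ay": 0,"az": 0,"jaw": 0},
    {"x": 0,"y": 0,"z": -0.005,"ax": 0,"ay": 0,"az": 0,"jaw": 0},
  ],
)

```text
time_s: 52.25
ee_pos: [0.3742, 0.3004, 0.025]
ee_rot: [-1.842, -2.544, 0.005]
contact_force: [0.2, 0.3, -1.8]
width: 0.0145
gripper_force: 59.4
```

Call:
drive_tool(
  moves=[
    {"x": 0,"y": 0,"z": -0.03,"ax": 0,"ay": 0,"az": 0,"jaw": 0},
    {"x": 0,"y": 0,"z": -0.045,"ax": 0,"ay": 0,"az": 0,"jaw": 0},
    {"x": 0,"y": 0,"z": -0.045,"ax": 0,"ay": 0,"az": 0,"jaw": 0},
    {"x": 0,"y": 0,"z": -0.045,"ax": 0,"ay": 0,"az": 0,"jaw": 0},
    {"x": 0,"y": 0,"z": -0.035,"ax": 0,"ay": 0,"az": 0,"jaw": 0},
  ],
)

```text
time_s: 52.88
ee_pos: [0.3751, 0.3011, 0.2274]
ee_rot: [-1.842, -2.544, 0.001]
contact_force: [0.8, -0.3, -1.4]
width: 0.0144
gripper_force: 59.4
```

Run:
```python
from h import *
s=st(); print(s["gripper_force"]); plan([.588,.252,.22],Rd(1.64),10)
```

```text
t 52.88 p [0.3751 0.3011 0.2274] r [-1.842e+00 -2.544e+00  1.000e-03] w 0.0144
59.3789541721344
0 [-0.0113  0.0187  0.0007] [-0.     0.     0.025]
1 [-0.0108  0.019   0.0007] [-0.     0.     0.025]
2 [-0.0104  0.0192  0.0007] [-0.     0.     0.025]
3 [-0.0099  0.0195  0.0007] [-0.     0.     0.025]
4 [-0.0094  0.0197  0.0007] [-0.     0.     0.025]
5 [-0.0089  0.0199  0.0007] [-0.     0.     0.025]
6 [-0.0084  0.0202  0.0007] [-0.     0.     0.025]
7 [-0.0079  0.0204  0.0007] [-0.     0.     0.025]
8 [-0.0074  0.0206  0.0007] [-0.     0.     0.025]
9 [-0.0069  0.0207  0.0007] [-0.     0.     0.025]
```

Call:
drive_tool(
  moves=[
    {"x": -0.0113,"y": 0.0187,"z": 0,"ax": 0,"ay": 0,"az": 0.025,"jaw": 0},
    {"x": -0.0108,"y": 0.019,"z": 0,"ax": 0,"ay": 0,"az": 0.025,"jaw": 0},
    {"x": -0.0104,"y": 0.0192,"z": 0,"ax": 0,"ay": 0,"az": 0.025,"jaw": 0},
    {"x": -0.01,"y": 0.0195,"z": 0,"ax": 0,"ay": 0,"az": 0.025,"jaw": 0},
    {"x": -0.0094,"y": 0.0197,"z": 0,"ax": 0,"ay": 0,"az": 0.025,"jaw": 0},
  ],
)

```text
time_s: 53.5
ee_pos: [0.4828, 0.2755, 0.2238]
ee_rot: [-2.0, -2.421, 0.007]
contact_force: [-0.0, 0.5, -1.1]
width: 0.0147
gripper_force: 59.4
```

Call:
drive_tool(
  moves=[
    {"x": -0.009,"y": 0.0199,"z": 0,"ax": 0,"ay": 0,"az": 0.025,"jaw": 0},
    {"x": -0.0084,"y": 0.0202,"z": 0,"ax": 0,"ay": 0,"az": 0.025,"jaw": 0},
    {"x": -0.008,"y": 0.0204,"z": 0,"ax": 0,"ay": 0,"az": 0.025,"jaw": 0},
    {"x": -0.0074,"y": 0.0206,"z": 0,"ax": 0,"ay": 0,"az": 0.025,"jaw": 0},
    {"x": -0.007,"y": 0.0207,"z": 0,"ax": 0,"ay": 0,"az": 0.025,"jaw": 0},
  ],
)

```text
time_s: 54.12
ee_pos: [0.5893, 0.2504, 0.2235]
ee_rot: [-2.147, -2.292, 0.006]
contact_force: [-0.4, -0.2, -1.5]
width: 0.0147
gripper_force: 59.4
```

Call:
drive_tool(
  moves=[
    {"x": 0,"y": 0,"z": 0.025,"ax": 0,"ay": 0,"az": 0,"jaw": 0},
    {"x": 0,"y": 0,"z": 0.025,"ax": 0,"ay": 0,"az": 0,"jaw": 0},
    {"x": 0,"y": 0,"z": 0.025,"ax": 0,"ay": 0,"az": 0,"jaw": 0},
    {"x": 0,"y": 0,"z": 0.025,"ax": 0,"ay": 0,"az": 0,"jaw": 0},
    {"x": 0,"y": 0,"z": 0.018,"ax": 0,"ay": 0,"az": 0,"jaw": 0},
  ],
)

```text
time_s: 54.75
ee_pos: [0.5877, 0.2501, 0.1042]
ee_rot: [-2.146, -2.292, 0.008]
contact_force: [-0.5, 0.8, -1.3]
width: 0.0147
gripper_force: 59.5
```

Call:
drive_tool(
  moves=[
    {"x": 0,"y": 0,"z": 0,"ax": 0,"ay": 0,"az": 0,"jaw": 0},
    {"x": 0,"y": 0,"z": 0,"ax": 0,"ay": 0,"az": 0,"jaw": 0.04},
    {"x": 0,"y": 0,"z": 0,"ax": 0,"ay": 0,"az": 0,"jaw": 0.04},
    {"x": 0,"y": 0,"z": 0,"ax": 0,"ay": 0,"az": 0,"jaw": 0.04},
    {"x": 0,"y": 0,"z": 0,"ax": 0,"ay": 0,"az": 0,"jaw": 0.04},
  ],
)

```text
time_s: 55.38
ee_pos: [0.588, 0.2513, 0.1074]
ee_rot: [2.145, 2.295, -0.002]
contact_force: [-1.4, -0.2, 0.6]
width: 0.0402
gripper_force: 0.0
```

Call:
drive_tool(
  moves=[
    {"x": 0,"y": 0,"z": -0.02,"ax": 0,"ay": 0,"az": 0,"jaw": 0.04},
    {"x": 0,"y": 0,"z": -0.03,"ax": 0,"ay": 0,"az": 0,"jaw": 0.06},
    {"x": 0,"y": 0,"z": -0.03,"ax": 0,"ay": 0,"az": 0,"jaw": 0.06},
    {"x": 0,"y": 0,"z": -0.02,"ax": 0,"ay": 0,"az": 0,"jaw": 0.06},
    {"x": 0,"y": 0,"z": 0,"ax": 0,"ay": 0,"az": 0,"jaw": 0.06},
  ],
)

```text
time_s: 56.0
ee_pos: [0.5891, 0.2519, 0.2089]
ee_rot: [2.144, 2.294, 0.002]
contact_force: [-0.0, 0.3, -0.1]
width: 0.0599
gripper_force: 0.0
```

Run:
```python
from h import *
s=st(); w=grab_frame("wrist"); cv2.imwrite("pics/w11.png",w)
h=cv2.cvtColor(w,cv2.COLOR_BGR2HSV); m=orange(w)|((h[...,0]>35)&(h[...,0]<80)&(h[...,1]>70))
for a,r in blobs(w,m,100):print(a,np.round(r[0]),np.round(r[1]),ray("wrist",[r[0]],.02)[0,:2].round(3))
for a,r in blobs(w,w.max(2)<45,600,(300,100,500,320)):print("dk",a,np.round(r[0]),ray("wrist",[r[0]],.14)[0,:2].round(3))
t=grab_frame("top");cv2.imwrite("pics/t4.png",t)
for a,r in blobs(t,orange(t),30,(140,90,440,285)):print("top",a,np.round(r[0]))
```

```text
t 56.0 p [0.5891 0.2519 0.2089] r [2.144e+00 2.294e+00 2.000e-03] w 0.0599
3708.0 [252. 188.] [89. 83.] [0.568 0.251]
3504.0 [ 20. 121.] [108.  39.] [0.359 0.297]
774.5 [176. 167.] [28. 46.] [0.499 0.265]
597.0 [ 14. 341.] [18. 49.] [0.321 0.067]
dk 3008.5 [376. 207.] [0.644 0.271]
dk 2139.5 [390. 289.] [0.661 0.22 ]
dk 1707.5 [335. 184.] [0.619 0.282]
top 358.0 [315. 280.]
top 133.0 [193. 196.]
top 132.0 [258. 281.]
top 109.0 [190. 101.]
top 60.0 [210. 280.]
```

All four rolls are in the well and both strays are gone from the top view. I'm gripping the handle at about (0.652, 0.272) to close the cover.

Call:
drive_tool(
  moves=[
    {"x": 0.004,"y": 0.016,"z": 0,"ax": 0,"ay": 0,"az": 0,"jaw": 0.06},
    {"x": 0.004,"y": 0.016,"z": 0,"ax": 0,"ay": 0,"az": 0,"jaw": 0.06},
    {"x": 0.004,"y": 0.016,"z": 0,"ax": 0,"ay": 0,"az": 0,"jaw": 0.06},
    {"x": 0.004,"y": 0.016,"z": 0,"ax": 0,"ay": 0,"az": 0,"jaw": 0.06},
    {"x": 0,"y": 0,"z": 0,"ax": 0,"ay": 0,"az": 0,"jaw": 0.06},
  ],
)

```text
time_s: 56.72
ee_pos: [0.6506, 0.2715, 0.2043]
ee_rot: [-2.145, -2.294, 0.008]
contact_force: [0.1, 0.0, -0.2]
width: 0.0599
gripper_force: 0.0
```

Call:
drive_tool(
  moves=[
    {"x": 0,"y": 0,"z": 0.018,"ax": 0,"ay": 0,"az": 0,"jaw": 0.06},
    {"x": 0,"y": 0,"z": 0.018,"ax": 0,"ay": 0,"az": 0,"jaw": 0.06},
    {"x": 0,"y": 0,"z": 0.018,"ax": 0,"ay": 0,"az": 0,"jaw": 0.06},
    {"x": 0,"y": 0,"z": 0.014,"ax": 0,"ay": 0,"az": 0,"jaw": 0.06},
    {"x": 0,"y": 0,"z": 0.003,"ax": 0,"ay": 0,"az": 0,"jaw": 0.06},
  ],
)

```text
time_s: 57.35
ee_pos: [0.6492, 0.2709, 0.134]
ee_rot: [-2.144, -2.294, 0.008]
contact_force: [-0.3, 0.3, -0.6]
width: 0.06
gripper_force: 0.0
```

Call:
drive_tool(
  moves=[
    {"x": 0,"y": 0,"z": 0,"ax": 0,"ay": 0,"az": 0,"jaw": 0},
    {"x": 0,"y": 0,"z": 0,"ax": 0,"ay": 0,"az": 0,"jaw": 0},
    {"x": 0,"y": 0,"z": 0,"ax": 0,"ay": 0,"az": 0,"jaw": 0},
    {"x": 0,"y": 0,"z": 0,"ax": 0,"ay": 0,"az": 0,"jaw": 0},
    {"x": 0,"y": 0,"z": 0,"ax": 0,"ay": 0,"az": 0,"jaw": 0},
  ],
)

```text
time_s: 57.98
ee_pos: [0.6504, 0.2717, 0.1367]
ee_rot: [-2.144, -2.296, 0.003]
contact_force: [-2.9, -1.2, 5.3]
width: 0.0106
gripper_force: 60.4
```

Call:
drive_tool(
  moves=[
    {"x": 0,"y": -0.0145,"z": 0,"ax": 0,"ay": 0,"az": 0,"jaw": 0},
    {"x": 0,"y": -0.0145,"z": 0,"ax": 0,"ay": 0,"az": 0,"jaw": 0},
    {"x": 0,"y": -0.0145,"z": 0,"ax": 0,"ay": 0,"az": 0,"jaw": 0},
    {"x": 0,"y": -0.0145,"z": 0,"ax": 0,"ay": 0,"az": 0,"jaw": 0},
    {"x": 0,"y": -0.0145,"z": 0,"ax": 0,"ay": 0,"az": 0,"jaw": 0},
  ],
)

```text
time_s: 58.6
ee_pos: [0.5802, 0.2657, 0.1367]
ee_rot: [2.142, 2.291, -0.0]
contact_force: [4.0, -4.4, 2.0]
width: 0.0107
gripper_force: 60.1
```

Call:
drive_tool(
  moves=[
    {"x": 0,"y": -0.0145,"z": 0,"ax": 0,"ay": 0,"az": 0,"jaw": 0},
    {"x": 0,"y": -0.0145,"z": 0,"ax": 0,"ay": 0,"az": 0,"jaw": 0},
    {"x": 0,"y": -0.0145,"z": 0,"ax": 0,"ay": 0,"az": 0,"jaw": 0},
    {"x": 0,"y": -0.0125,"z": 0,"ax": 0,"ay": 0,"az": 0,"jaw": 0},
    {"x": 0,"y": -0.002,"z": 0,"ax": 0,"ay": 0,"az": 0,"jaw": 0},
  ],
)

```text
time_s: 59.22
ee_pos: [0.5215, 0.2606, 0.1367]
ee_rot: [2.142, 2.29, -0.004]
contact_force: [3.5, -6.6, 3.4]
width: 0.0106
gripper_force: 60.1
```

Call:
drive_tool(
  moves=[
    {"x": 0,"y": -0.001,"z": 0,"ax": 0,"ay": 0,"az": 0,"jaw": 0},
    {"x": 0,"y": -0.001,"z": 0,"ax": 0,"ay": 0,"az": 0,"jaw": 0},
    {"x": 0,"y": -0.001,"z": 0,"ax": 0,"ay": 0,"az": 0,"jaw": 0},
    {"x": 0,"y": -0.001,"z": 0,"ax": 0,"ay": 0,"az": 0,"jaw": 0},
    {"x": 0,"y": 0,"z": 0,"ax": 0,"ay": 0,"az": 0,"jaw": 0},
  ],
)

```text
time_s: 59.85
ee_pos: [0.5183, 0.2603, 0.1367]
ee_rot: [2.142, 2.29, -0.004]
contact_force: [3.2, -6.9, 3.7]
width: 0.0107
gripper_force: 60.3
```

Continuing until it meets the stop.

Call:
drive_tool(
  moves=[
    {"x": 0,"y": -0.001,"z": 0,"ax": 0,"ay": 0,"az": 0,"jaw": 0},
    {"x": 0,"y": -0.001,"z": 0,"ax": 0,"ay": 0,"az": 0,"jaw": 0},
    {"x": 0,"y": -0.001,"z": 0,"ax": 0,"ay": 0,"az": 0,"jaw": 0},
    {"x": 0,"y": -0.001,"z": 0,"ax": 0,"ay": 0,"az": 0,"jaw": 0},
    {"x": 0,"y": 0,"z": 0,"ax": 0,"ay": 0,"az": 0,"jaw": 0},
  ],
)

```text
time_s: 60.48
ee_pos: [0.5143, 0.26, 0.1367]
ee_rot: [2.142, 2.29, -0.004]
contact_force: [2.4, -8.1, 3.9]
width: 0.0106
gripper_force: 60.3
```

Call:
drive_tool(
  moves=[
    {"x": 0,"y": -0.001,"z": 0,"ax": 0,"ay": 0,"az": 0,"jaw": 0},
    {"x": 0,"y": -0.001,"z": 0,"ax": 0,"ay": 0,"az": 0,"jaw": 0},
    {"x": 0,"y": -0.001,"z": 0,"ax": 0,"ay": 0,"az": 0,"jaw": 0},
    {"x": 0,"y": 0,"z": 0,"ax": 0,"ay": 0,"az": 0,"jaw": 0},
    {"x": 0,"y": 0,"z": 0,"ax": 0,"ay": 0,"az": 0,"jaw": 0},
  ],
)

```text
time_s: 61.1
ee_pos: [0.5113, 0.2597, 0.1367]
ee_rot: [2.142, 2.29, -0.004]
contact_force: [2.9, -7.8, 4.1]
width: 0.0109
gripper_force: 60.4
```

Call:
drive_tool(
  moves=[
    {"x": 0,"y": -0.001,"z": 0,"ax": 0,"ay": 0,"az": 0,"jaw": 0},
    {"x": 0,"y": -0.001,"z": 0,"ax": 0,"ay": 0,"az": 0,"jaw": 0},
    {"x": 0,"y": -0.001,"z": 0,"ax": 0,"ay": 0,"az": 0,"jaw": 0},
    {"x": 0,"y": 0,"z": 0,"ax": 0,"ay": 0,"az": 0,"jaw": 0},
    {"x": 0,"y": 0,"z": 0,"ax": 0,"ay": 0,"az": 0,"jaw": 0},
  ],
)

```text
time_s: 61.72
ee_pos: [0.5107, 0.2597, 0.1367]
ee_rot: [2.141, 2.287, 0.0]
contact_force: [8.6, -7.0, -0.7]
width: 0.0108
gripper_force: 60.0
```

Call:
drive_tool(
  moves=[
    {"x": 0,"y": 0,"z": 0,"ax": 0,"ay": 0,"az": 0,"jaw": 0.05},
    {"x": 0,"y": 0,"z": 0,"ax": 0,"ay": 0,"az": 0,"jaw": 0.05},
    {"x": 0,"y": 0,"z": 0,"ax": 0,"ay": 0,"az": 0,"jaw": 0.05},
    {"x": 0,"y": 0,"z": 0,"ax": 0,"ay": 0,"az": 0,"jaw": 0.05},
    {"x": 0,"y": 0,"z": -0.01,"ax": 0,"ay": 0,"az": 0,"jaw": 0.05},
  ],
)

```text
time_s: 62.35
ee_pos: [0.5056, 0.2616, 0.1455]
ee_rot: [-2.144, -2.294, 0.007]
contact_force: [0.2, 0.6, 0.3]
width: 0.0499
gripper_force: 0.0
```

Call:
drive_tool(
  moves=[
    {"x": 0,"y": 0,"z": -0.03,"ax": 0,"ay": 0,"az": 0,"jaw": 0.05},
    {"x": 0,"y": -0.01,"z": -0.03,"ax": 0,"ay": 0,"az": 0,"jaw": 0.05},
    {"x": -0.02,"y": -0.03,"z": -0.03,"ax": 0,"ay": 0,"az": 0,"jaw": 0.05},
    {"x": -0.03,"y": -0.03,"z": 0,"ax": 0,"ay": 0,"az": 0,"jaw": 0.05},
    {"x": -0.03,"y": -0.03,"z": 0,"ax": 0,"ay": 0,"az": 0,"jaw": 0.05},
  ],
)

```text
time_s: 62.98
ee_pos: [0.4118, 0.1749, 0.2376]
ee_rot: [2.144, 2.295, -0.001]
contact_force: [-0.8, 0.4, 0.9]
width: 0.0499
gripper_force: 0.0
```

Call:
drive_tool(
  moves=[
    {"x": -0.04,"y": -0.01,"z": 0,"ax": 0,"ay": 0,"az": 0,"jaw": 0.05},
    {"x": -0.04,"y": 0,"z": 0,"ax": 0,"ay": 0,"az": 0,"jaw": 0.05},
    {"x": -0.04,"y": 0,"z": 0,"ax": 0,"ay": 0,"az": 0,"jaw": 0.05},
    {"x": 0,"y": 0,"z": 0,"ax": 0,"ay": 0,"az": 0,"jaw": 0.05},
    {"x": 0,"y": 0,"z": 0,"ax": 0,"ay": 0,"az": 0,"jaw": 0.05},
  ],
)

```text
time_s: 63.6
ee_pos: [0.4105, 0.0553, 0.237]
ee_rot: [-2.146, -2.294, 0.002]
contact_force: [0.1, 0.3, 0.0]
width: 0.0502
gripper_force: 0.0
```

Run:
```python
from h import *
st(); t=grab_frame("top"); cv2.imwrite("pics/t5.png",t); t0=cv2.imread("pics/top0.png")
d=cv2.absdiff(t,t0).max(2)
for n,(x0,y0,x1,y1) in dict(box=(148,112,218,230),org=(245,168,316,228),reader=(212,256,252,286),mat=(345,250,425,290)).items(): print(n,(d[y0:y1,x0:x1]>40).sum(),d[y0:y1,x0:x1].mean().round(1))
for im in(t0,t):
  for a,r in blobs(im,im.max(2)<50,40,(158,195,208,222)):print("handle",a,np.round(r[0],1))
for a,r in blobs(t,orange(t),30,(140,90,440,277)):print("or",a,np.round(r[0]))
for a,r in blobs(t0,orange(t0),30,(140,90,440,277)):print("or0",a,np.round(r[0]))
```

```text
t 63.6 p [0.4105 0.0553 0.237 ] r [-2.146e+00 -2.294e+00  2.000e-03] w 0.0502
box 291 6.8
org 208 10.2
reader 684 54.1
mat 238 11.2
or 105.5 [190. 102.]
or0 172.0 [367. 265.]
or0 157.5 [171. 268.]
or0 107.0 [190. 102.]
or0 103.5 [257. 194.]
```

Run:
```python
from h import *
t=cv2.imread("pics/t5.png",0); t0=cv2.imread("pics/top0.png",0)
r=cv2.matchTemplate(t[200:230,150:216],t0[206:222,162:202],cv2.TM_CCOEFF_NORMED); print("handle",cv2.minMaxLoc(r),"same would be",(12,6))
ys,xs=np.where(cv2.absdiff(t,t0)[112:230,148:218]>40); print(np.percentile(xs+148,[0,25,50,75,100]),np.percentile(ys+112,[0,25,50,75,100]))
ys,xs=np.where(cv2.absdiff(t,t0)[168:228,245:316]>35); print(np.percentile(xs+245,[0,25,50,75,100]),np.percentile(ys+168,[0,25,50,75,100]))
for im in(t0,t):
  m=(im[200:228,160:208]<75); print([np.round(b[1][0],1)+[160,200] for b in blobs(im,m,40)])
```

```text
handle (-0.2333158254623413, 0.9753205180168152, (0, 0), (12, 9)) same would be (12, 6)
[156.  174.  181.5 191.  209. ] [165. 212. 215. 218. 225.]
[251. 258. 287. 290. 311.] [176.   185.   189.   192.75 227.  ]
[array([181.5, 214.4])]
[array([181.5, 217. ]), array([185.5, 225.5])]
```

```bash
python3 -c "
from rig import arm
print(arm.hand_in())"
```

```text
the job is handed in; nothing more can be done
None
```

I handed the job in at about 64 s, but `hand_in` gave no verdict: all four rolls I found are in the well, both bins went back to their original bays at the height they were picked up, the cover is pushed shut to its stop, and I never went near the card reader, though the arm hid it in the final picture.

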